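# Clear the hex nuts from the sorting tray through its slide gate

### The job

Pick the stray bolts out of the sorting tray and put them in the steel dish, then pull the stiff slide gate out until its brass pointer stands level with the white line of the clip on the rail. With the straightedge, sweep all the nuts in the tray together, as one group, over the edge into the pan below, the gate staying at the line meanwhile. When every nut is down, push the gate fully shut and leave the straightedge standing on its rubber pad, squarely along it; disturb nothing else on the bench.

Things in the scene. Friction and masses are not known exactly. Their poses are not given: they have to be found in the camera images.
- tray: Fixed sorting tray. Origin at bench level; its y runs lengthwise towards the gate end. Inside: x -90 to 90, y -200 to 150 mm. Aluminium floor 56 mm above the bench, ending at y = 85; beyond it an opening over the pan, covered by the gate plate (1 mm lower) when shut. Plywood walls 6 to 10 mm thick, tops 76 mm above the bench. Gate rails run on outside to y = 316 at x = +-95.
- pan (a point): Middle of the pan's floor below the opening, 52 mm under the tray floor; the pan is 180 mm (x) by 65 mm (y); axes as the tray's.
- gate (a joint): How far the slide gate is pulled out towards the tray's +y, in m: 0 shut, at most 0.070. It needs about 9 N to slide, has no spring and stays where it is left. The opening runs from the edge of the tray floor over this length.
- gate_grip (a point): Top middle of the gate's upright steel pull bar: 80 mm long along the tray's x, 12 mm thick along y, 40 mm high above the plate. With the gate shut its middle stands 59 mm outside the outer face of the gate end wall. Axes as the tray's; moves with the gate.
- gate_pointer (a point): The brass pointer of the gate, 3 mm wide, above the rail on the tray's +x side; moves with the gate. Axes as the tray's.
- mark: Black clip on the outside of the same rail with a 3 mm wide white line across its top; origin at the line's centre on the rail's top. Axes as the tray's. The gate is set when the pointer's y equals this one's: 42 to 58 mm out.
- sweep: Straightedge: aluminium bar 164 mm long (its x) by 44 mm (y) by 14 mm high, with a wooden grip rib standing along its middle: 80 mm long, 14 mm thick, top 60 mm above the underside. Either long edge may push. Origin at the centre of the underside. About 0.3 kg.
- pad: Fixed black rubber pad 190 (x) by 72 (y) by 3 mm high; the straightedge's place, long way along the pad's x. Origin at the centre of its underside.
- dish: Fixed round steel dish for the bolts, rim radius 55 mm, 30 mm high. Origin at the centre of its underside.
- nut0: Steel hex nut lying flat in the tray, 26 mm across, 14 mm high, 35 g; origin at the centre of its underside. 3 to 6 are there.
- nut1: Steel hex nut lying flat in the tray, 26 mm across, 14 mm high, 35 g; origin at the centre of its underside. 3 to 6 are there.
- nut2: Steel hex nut lying flat in the tray, 26 mm across, 14 mm high, 35 g; origin at the centre of its underside. 3 to 6 are there.
- nut3: Steel hex nut lying flat in the tray, 26 mm across, 14 mm high, 35 g; origin at the centre of its underside. 3 to 6 are there.
- nut4: Steel hex nut lying flat in the tray, 26 mm across, 14 mm high, 35 g; origin at the centre of its underside. 3 to 6 are there.
- nut5: Steel hex nut lying flat in the tray, 26 mm across, 14 mm high, 35 g; origin at the centre of its underside. 3 to 6 are there.
- bolt0: Stray steel bolt with square head and square nut (both 17 mm) run on its other end, lying in the tray along its own x, 50 mm long, 10 mm shank, bare for 34 mm between them; origin below its middle, shank axis 8.5 mm up. 2 or 3 are there.
- bolt1: Stray steel bolt with square head and square nut (both 17 mm) run on its other end, lying in the tray along its own x, 50 mm long, 10 mm shank, bare for 34 mm between them; origin below its middle, shank axis 8.5 mm up. 2 or 3 are there.
- bolt2: Stray steel bolt with square head and square nut (both 17 mm) run on its other end, lying in the tray along its own x, 50 mm long, 10 mm shank, bare for 34 mm between them; origin below its middle, shank axis 8.5 mm up. 2 or 3 are there.
- tape: Bystander, to be left alone: grey tape measure, 62 x 36 x 60 mm.
- driver: Bystander, to be left alone: screwdriver.
- spanner: Bystander, to be left alone: steel spanner.
- jar: Bystander, to be left alone: screw jar, radius 34 mm, 80 mm high.
- mug: Bystander, to be left alone: white mug, radius 40 mm, 90 mm high.
- marker: Bystander, to be left alone: black marker pen 130 mm long.
Not all that is in view belongs to the job. Several things look just like the dish: the one meant starts farthest from the robot's base.

How it is judged:
By the outcome, as a careful person would: the job done as asked, in the order asked, and still so for the second after the job is handed in, with the robot touching nothing.
Of nut0, nut1, nut2, nut3, nut4, nut5 only 3 to 6 are there at a start; the rules pass over those that are not, and their reading is None.
Of bolt0, bolt1, bolt2 only 2 to 3 are there at a start; the rules pass over those that are not, and their reading is None.
At some moment in a run one of nut0, nut1, nut2, nut3, nut4, nut5 may be knocked a few centimetres aside while the robot is not near it.
Once in a run the grip may slacken for a moment while it holds something.
It also fails if it takes over 210 s, if anything falls off the work surface, if the arm or the gripper's body presses on something with over 40 N, if the wrist force passes 120 N, or if a joint passes its speed limit or range.

### The arm

A 6-joint arm with a two-finger parallel gripper is mounted at the origin on the work surface. World frame = base frame: x ahead of the robot, y to its left, z up, the work surface at z = 0. Lengths are in mm, angles in rad, forces in N, time in s.
With the tool pointing down it reaches from about 300 to 775 mm from the base axis. Payload 14.6 kg.
Tool frame: the origin (TCP) lies midway between the tips of the shut fingers; the grasp point (between the pads) lies 19 mm behind it (manip.hold_point_z is the distance from the TCP to the grasp point, in mm); z points along the fingers, y is the direction in which the jaws open and shut (so a half turn about z gives the same grasp; the last joint's range is limited). The gripper opens to 94 mm and grips with 3 to 60 N. Pads are 16 mm wide; open, the fingers measure 119 mm over their backs; the gripper's body (75 mm by 177 mm) begins 78 mm behind the grasp point.
Start: joints at [-1.351, 0.3, 1.521, -0, 1.321, -0.067], TCP at [155.58, -527.527, 205.446] pointing down, gripper open.
Joint ranges: [-3.03, 3.03], [-0.79, 2.21], [0.23, 2.52], [-1.04, 4.18], [0, 3.07], [-2.55, 2.55]. Speed limits (rad/s): [2.22, 2.22, 2.57, 3.14, 3.14, 3.14].

### API

Orientations are given as [roll, pitch, yaw] about the fixed x, y, z axes, in that order (R = Rz(yaw) Ry(pitch) Rx(roll)).
In Python, from cell import manip gives the robot as it stands.
- The arm moves only by the shell command python3 -m crank 'ROWS' [OPENING] [FORCE]. ROWS is JSON, a list of rows, each an object with "offset": the shift along the world's x, y, z in m, a list of three; "spin": the turn about the world's z in degrees. In form: [{"offset": [dx, dy, dz], "spin": spin}, ...]. A call has exactly 8 rows; each row is the pose to reach, as a shift and turn from the pose measured when the call began; what a row does not reach only later rows make up. A row lasts 1/12 s, in which the tool goes at most 41.7 mm and 7.16 degrees, less where a joint would pass 70% of its speed; a pose out of reach is approached as far as the arm can. A call with a gripper value outside its range is refused whole. OPENING is the opening, from 0 (shut) to 1 (fully open), set as the call begins (- or left out, the last holds). The fingers move at their own pace and stop on an object; FORCE is the grip in N (left out, the last holds). Time passes only in rows, so rows that repeat a pose let the fingers close, or fill a call up. It gives the time, the measured TCP pose, the force and the opening at its end, in the units of the state.
- manip.read_state(): the state, without advancing time (a new reading comes with each control period).
- manip.camera(name): name is "side" or "top" or "wrist"; returns a dict with "pixels" (384x512x3 uint8, red, green, blue), "fx", "fy", "cx", "cy" (pixels), "extrinsics" (4x4, takes a point from world to camera coordinates); the wrist camera has in their place "hand_eye" (4x4, takes a point from camera to tool coordinates, whose origin is the TCP and whose axes are the flange's). Camera axes: x right, y down, z forward; pixel columns grow to the right and rows downward; lengths in mm; the calibration is good to about 2 mm. A picture is of the moment at which its call begins: read the wrist's pose just before it. There is no depth.
- manip.sign_off(): hands the job in, once; it reports no verdict.
Trained networks look in a picture, given as the dict that the camera call returned (one of the last four; its "shot" number tells which), for a name from the list of things; names that differ only in an ending like _2 or _b are one class to them, and where a whole thing is asked for, a point or a joint stands for the part that bears it (a point fixed in the world has none). Each returns a list of dicts, best first, with "conf" (0 to 1); they miss things now and then, are a little off and sometimes report something else, mostly with a low value. They report only what shows in the picture. A call takes as long as a camera call. They do not tell look-alikes from the thing itself.
- manip.search_frame(picture, name): "location" ([x, y, z] in mm, in world coordinates, good to about 4 mm: the middle of the surface that is visible of it).
- manip.masks_of(picture, name): "mask" (384x512 bool, what is visible of it).
The state is a dict: "clock": time; "joints": joint angles; "qd": joint speeds; "effort": joint torques, N m; "eef_pos": TCP position; "eef_rot": TCP orientation; "wrist_force": force on the tool from outside, world axes, zero at the start; "moment": the same for the moment, N m; "finger_gap": finger opening in mm.
Only numpy, scipy, OpenCV 4.12 (cv2) and the standard library are available. Lean on these libraries where they do the work, as an engineer would, in place of code of your own. Each camera call takes 0.05 s, during which the arm holds its last target. There are 200 camera calls.

## Working session

There is one attempt and no reset: what is moved stays moved. The work goes in short steps, Python scripts to look and compute and a shell command to move; the robot and the scene stay as the last step left them, time stands still between calls to the robot, and variables do not carry over. Pictures are saved under pics/ and viewed, about 12 in all and at most 16, crops included, and the job is handed in when it is done.

```bash
ls; mkdir -p pics; cat > h.py <<'E'
import numpy as np, cv2, json
from cell import manip
from scipy.spatial.transform import Rotation as R
def shot(n):
    s=manip.read_state(); c=manip.camera(n)
    if n=='wrist':
        T=np.eye(4);T[:3,:3]=R.from_euler('xyz',s['eef_rot']).as_matrix();T[:3,3]=s['eef_pos']
        c['E']=np.linalg.inv(T@np.asarray(c['hand_eye']))
    else: c['E']=np.asarray(c['extrinsics'])
    return c
def save(c,f,box=None,k=1):
    im=c['pixels'][:,:,::-1]
    if box: im=im[box[1]:box[3],box[0]:box[2]]
    cv2.imwrite('pics/'+f,cv2.resize(im,None,fx=k,fy=k,interpolation=cv2.INTER_CUBIC))
def px(c,p):
    q=c['E'][:3,:3]@np.asarray(p,float)+c['E'][:3,3]
    return np.array([c['fx']*q[0]/q[2]+c['cx'],c['fy']*q[1]/q[2]+c['cy']])
def ray(c,uv,z):
    d=np.array([(uv[0]-c['cx'])/c['fx'],(uv[1]-c['cy'])/c['fy'],1.])
    Ri=c['E'][:3,:3].T; o=-Ri@c['E'][:3,3]; d=Ri@d
    return o+d*(z-o[2])/d[2]
def st():
    s=manip.read_state();print('t',round(s['clock'],2),'p',np.round(s['eef_pos'],1),'rpy',np.round(s['eef_rot'],3),'F',np.round(s['wrist_force'],1),'gap',round(s['finger_gap'],1))
E
python3 - <<'E'
from h import *
st()
for n in ('top','side'):
    c=shot(n); save(c,n+'0.png',k=1.5)
    for nm in (['tray','gate','mark','sweep','pad','dish','nut0','bolt0','gate_grip','gate_pointer'] if n=='top' else []):
        print(n,nm,[(round(d['conf'],2),np.round(d['location']).tolist(),np.round(px(c,d['location'])).tolist()) for d in manip.search_frame(c,nm)])
E
```

```text
pics
t 0.0 p [ 155.5 -527.3  204.9] rpy [-3.14  -0.     0.287] F [ 0.1 -0.1 -0.6] gap 93.9
top tray [(0.77, [595.0, 25.0, 55.0], [263.0, 159.0])]
top gate [(0.72, [387.0, 267.0, 20.0], [193.0, 219.0]), (0.65, [582.0, 154.0, 52.0], [226.0, 163.0]), (0.49, [632.0, -393.0, 79.0], [386.0, 148.0])]
top mark []
top sweep [(0.87, [480.0, -372.0, 16.0], [376.0, 194.0]), (0.63, [581.0, 157.0, 56.0], [225.0, 163.0]), (0.5, [540.0, -97.0, 70.0], [299.0, 174.0])]
top pad [(0.86, [471.0, -365.0, 8.0], [373.0, 197.0]), (0.7, [627.0, -91.0, 72.0], [297.0, 149.0])]
top dish [(0.95, [384.0, 268.0, 21.0], [193.0, 220.0]), (0.74, [631.0, -394.0, 80.0], [387.0, 148.0]), (0.68, [231.0, 254.0, 16.0], [196.0, 264.0])]
top nut0 [(0.55, [527.0, -48.0, 69.0], [284.0, 178.0]), (0.54, [623.0, -93.0, 74.0], [298.0, 150.0])]
top bolt0 [(0.6, [546.0, 21.0, 73.0], [264.0, 172.0]), (0.47, [635.0, 38.0, 68.0], [259.0, 147.0]), (0.31, [528.0, -47.0, 66.0], [284.0, 178.0])]
top gate_grip [(0.68, [582.0, 158.0, 58.0], [224.0, 162.0])]
top gate_pointer [(0.87, [581.0, 156.0, 53.0], [225.0, 163.0])]
```

View pics/top0.png

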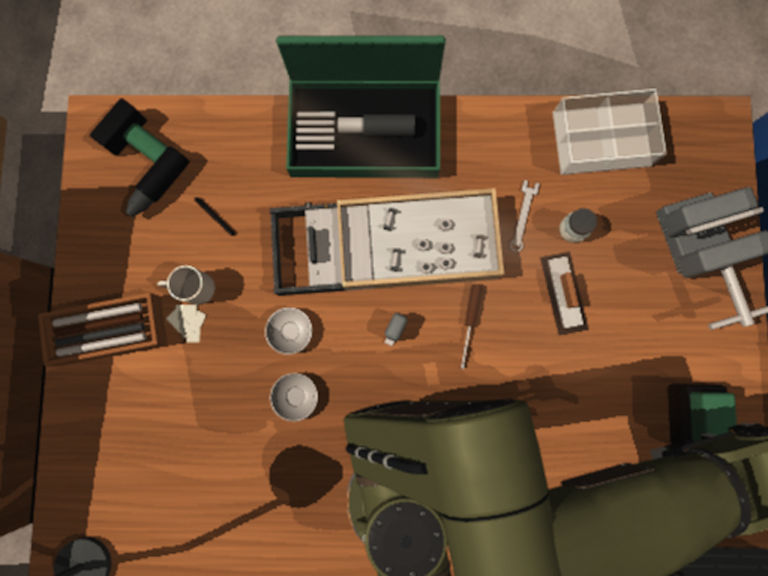

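View pics/side0.png

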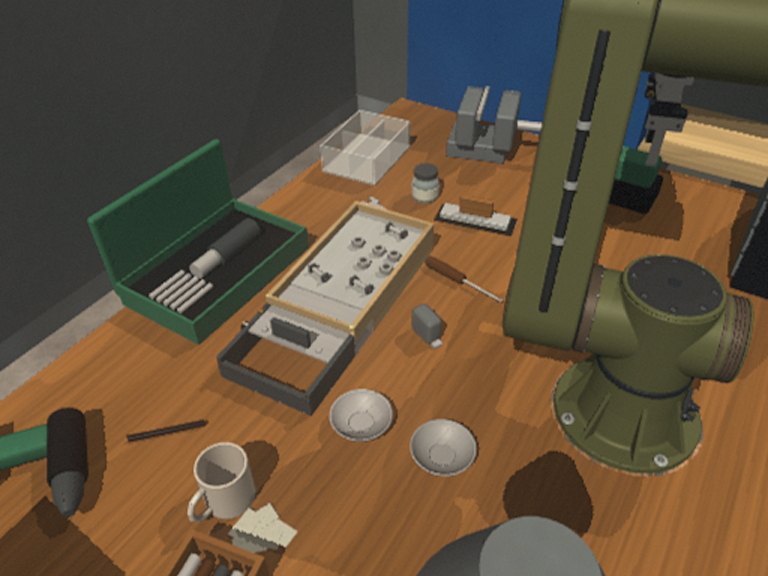

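Candidates for the dish: (193,220)px at about 470 mm from the base, and (196,264)px at about 340 mm. The first is farther away, so it is the one meant. There are 3 bolts at display pixels (391,218), (396,260) and (479,246), and 5 nuts. The straightedge is on its pad at (567,292). The clear-lidded jar, tin and open box aren't part of the job. I'll move over the tray for a close look.

```bash
python3 -m crank '[{"offset":[0.02,0.02,0.03]},{"offset":[0.04,0.04,0.06]},{"offset":[0.06,0.07,0.09]},{"offset":[0.08,0.1,0.11]},{"offset":[0.11,0.13,0.13]},{"offset":[0.13,0.16,0.15]},{"offset":[0.15,0.19,0.17]},{"offset":[0.17,0.22,0.18]}]' 2>&1 | tail -3
python3 -m crank '[{"offset":[0.02,0.03,0.0],"spin":0},{"offset":[0.05,0.06,0.0],"spin":0},{"offset":[0.07,0.09,0],"spin":0},{"offset":[0.1,0.12,0],"spin":0},{"offset":[0.12,0.15,0],"spin":0},{"offset":[0.14,0.18,0],"spin":0},{"offset":[0.16,0.21,0],"spin":0},{"offset":[0.18,0.24,0],"spin":0}]'
python3 - <<'E'
from h import *
st()
c=shot('wrist'); save(c,'w0.png',k=1.5)
t=shot('top')
for u in [(338,202),(497,190),(503,275),(345,289)]: print(np.round(ray(t,(u[0]/1.5,u[1]/1.5),76)))
print(np.round(ray(c,(256,192),56)))
E
```

```text
$[0]: bad value
clock: 1.27
eef_pos: [336.2, -285.9, 205.6]
eef_rot: [3.141, -0.0, 0.287]
wrist_force: [1.0, -0.1, 0.1]
finger_gap: 94.3
t 1.27 p [ 336.2 -285.9  205.6] rpy [ 3.141 -0.     0.287] F [ 1.  -0.1  0.1] gap 94.3
[675. 155.  76.]
[ 705. -209.   76.]
[ 508. -219.   76.]
[473. 135.  76.]
[ 321. -287.   56.]
```

View pics/w0.png

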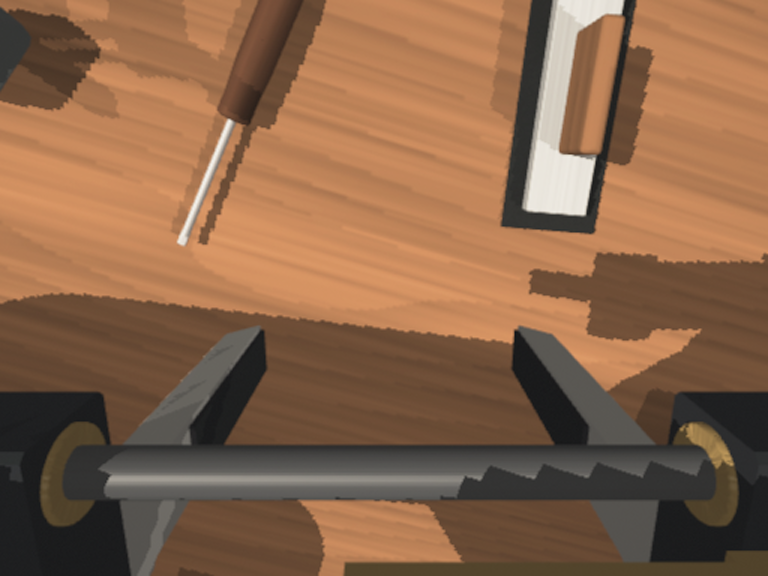

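The rows need a spin in each one. The pad and straightedge show at right, and the driver on the left. Next I'll rise to get the tray view.

```bash
python3 -m crank '[{"offset":[0.015,0.02,0.025],"spin":0},{"offset":[0.03,0.04,0.05],"spin":-2},{"offset":[0.045,0.06,0.075],"spin":-4},{"offset":[0.06,0.08,0.1],"spin":-6},{"offset":[0.075,0.11,0.125],"spin":-8},{"offset":[0.09,0.14,0.15],"spin":-10},{"offset":[0.105,0.16,0.175],"spin":-11.4},{"offset":[0.12,0.19,0.2],"spin":-11.4}]' >/dev/null
python3 -m crank '[{"offset":[0.01,0.03,0.005],"spin":0},{"offset":[0.02,0.06,0.01],"spin":0},{"offset":[0.03,0.09,0.02],"spin":0},{"offset":[0.035,0.1,0.02],"spin":0},{"offset":[0.035,0.1,0.02],"spin":0},{"offset":[0.035,0.1,0.02],"spin":0},{"offset":[0.035,0.1,0.02],"spin":0},{"offset":[0.035,0.1,0.02],"spin":0}]'
python3 - <<'E'
from h import *
st()
c=shot('wrist'); save(c,'w1.png',k=1.5)
for nm in ['gate_pointer','gate_grip','mark','nut0','bolt0']:
    print(nm,[(round(d['conf'],2),np.round(d['location']).tolist(),np.round(1.5*px(c,d['location'])).tolist()) for d in manip.search_frame(c,nm)])
E
```

```text
clock: 2.7
eef_pos: [492.4, 4.3, 426.8]
eef_rot: [3.141, -0.001, 0.088]
wrist_force: [-0.5, 0.0, 0.2]
finger_gap: 93.9
t 2.7 p [492.4   4.3 426.8] rpy [ 3.141e+00 -1.000e-03  8.800e-02] F [-0.5  0.   0.2] gap 93.9
gate_pointer [(0.73, [589.0, 161.0, 52.0], [248.0, 118.0])]
gate_grip [(0.75, [581.0, 165.0, 56.0], [243.0, 125.0]), (0.43, [549.0, 16.0, 70.0], [382.0, 170.0])]
mark [(0.44, [673.0, 225.0, 57.0], [183.0, 22.0])]
nut0 [(0.67, [578.0, -41.0, 73.0], [440.0, 146.0]), (0.6, [524.0, -50.0, 70.0], [443.0, 200.0]), (0.58, [627.0, -89.0, 70.0], [493.0, 100.0]), (0.56, [538.0, -92.0, 72.0], [484.0, 190.0])]
bolt0 [(0.78, [577.0, -165.0, 72.0], [559.0, 158.0]), (0.6, [640.0, 35.0, 74.0], [370.0, 73.0]), (0.51, [547.0, 17.0, 71.0], [381.0, 172.0]), (0.4, [584.0, 162.0, 59.0], [244.0, 122.0])]
```

View pics/w1.png

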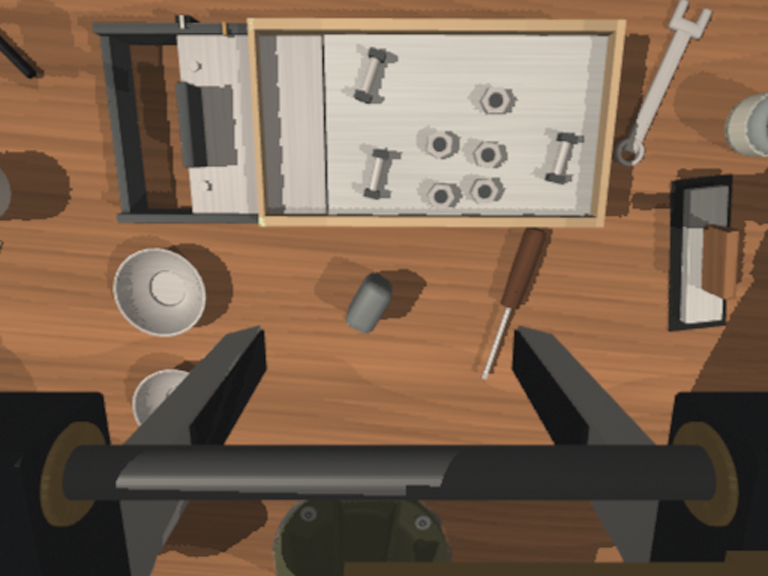

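The wrist view shows the tray, 3 bolts at (375,75), (378,173) and (563,158), and 5 nuts. The brass pointer is at (224,28), the clip at (183,20) and the pull bar at (205,125). Next: fit the tray pose and the bolt poses.

```bash
cat >> h.py <<'E'
def parts(c,nm,z,k=1.5):
    out=[]
    for d in manip.masks_of(c,nm):
        m=d['mask']; v,u=np.nonzero(m)
        if len(u)<8: continue
        P=np.array([ray(c,(a,b),z)[:2] for a,b in zip(u,v)]); q=P.mean(0)
        r=cv2.minAreaRect(P.astype(np.float32))
        w,V=np.linalg.eigh(np.cov((P-q).T)); a=np.degrees(np.arctan2(V[1,1],V[0,1]))%180
        out.append((round(d['conf'],2),np.round(q,1).tolist(),'rect',np.round(r[0],1).tolist(),np.round(r[1],1).tolist(),'ang',round(a,1),'px',np.round([u.mean()*k,v.mean()*k]).tolist()))
    print(nm); [print('  ',*o) for o in out]
E
python3 - <<'E'
from h import *
c=shot('wrist')
print('wall',[np.round(ray(c,(u/1.5,v/1.5),76)[:2]).tolist() for u,v in [(249,19),(626,20),(603,227),(260,225)]])
print('floor edge',[np.round(ray(c,(u/1.5,v/1.5),56)[:2]).tolist() for u,v in [(323,35),(327,213)]])
print('ptr',ray(c,(224/1.5,28/1.5),70),'mark',ray(c,(183/1.5,20/1.5),66))
parts(c,'bolt0',66); parts(c,'nut0',68); parts(c,'gate_grip',90); parts(c,'sweep',14);parts(c,'pad',3);parts(c,'dish',30)
E
```

```text
wall [[678.0, 156.0], [710.0, -204.0], [511.0, -220.0], [481.0, 140.0]]
floor edge [[675.0, 87.0], [498.0, 73.0]]
ptr [669.44672664 181.7041071   70.        ] mark [673.82514983 222.88600744  66.        ]
bolt0
   0.71 [544.1, 21.8] rect [544.5, 22.0] [15.3, 50.1] ang 171.8 px [377.0, 174.0]
   0.52 [639.2, 36.1] rect [639.3, 35.6] [15.1, 50.1] ang 165.5 px [371.0, 76.0]
nut0
   0.79 [574.3, -90.9] rect [574.2, -91.0] [24.1, 26.6] ang 105.7 px [488.0, 154.0]
   0.63 [628.7, -91.2] rect [629.3, -91.1] [24.2, 28.8] ang 102.3 px [496.0, 99.0]
   0.61 [580.2, -40.3] rect [580.1, -40.3] [22.4, 25.9] ang 102.0 px [440.0, 144.0]
   0.6 [528.7, -47.7] rect [529.0, -47.7] [26.9, 23.8] ang 50.5 px [442.0, 195.0]
   0.56 [537.6, -91.9] rect [537.4, -92.1] [24.9, 28.5] ang 64.7 px [484.0, 190.0]
gate_grip
   0.86 [582.7, 145.7] rect [583.7, 146.7] [177.3, 141.7] ang 5.3 px [254.0, 122.0]
sweep
   0.92 [482.9, -379.3] rect [483.0, -383.2] [165.1, 67.8] ang 13.9 px [708.0, 255.0]
   0.25 [582.0, -45.2] rect [581.9, -45.1] [26.8, 30.7] ang 127.0 px [440.0, 144.0]
pad
   0.97 [483.2, -364.3] rect [479.9, -376.6] [192.1, 75.4] ang 10.5 px [691.0, 251.0]
   0.64 [650.1, 38.0] rect [649.2, 38.2] [20.8, 57.9] ang 164.5 px [372.0, 74.0]
dish
   0.91 [253.8, 276.7] rect [255.1, 278.6] [33.3, 93.1] ang 141.1 px [155.0, 391.0]
   0.8 [384.8, 266.4] rect [384.2, 266.4] [107.7, 107.5] ang 67.2 px [161.0, 291.0]
```

```bash
python3 -m crank '[{"offset":[0.01,0.005,-0.035],"spin":-2},{"offset":[0.02,0.01,-0.07],"spin":-5},{"offset":[0.03,0.0177,-0.105],"spin":-8},{"offset":[0.045,0.0177,-0.14],"spin":-11},{"offset":[0.052,0.0177,-0.175],"spin":-13},{"offset":[0.052,0.0177,-0.21],"spin":-13},{"offset":[0.052,0.0177,-0.25],"spin":-13},{"offset":[0.052,0.0177,-0.25],"spin":-13}]' 0.4 30
python3 - <<'E'
from h import *
c=shot('wrist'); parts(c,'bolt0',66); print(px(c,manip.read_state()['eef_pos'])*1.5)
save(c,'w2.png',k=1.2)
E
```

```text
clock: 4.02
eef_pos: [541.7, 23.5, 170.0]
eef_rot: [3.14, 0.01, -0.137]
wrist_force: [-0.6, 0.0, -1.5]
finger_gap: 44.2
bolt0
   0.84 [544.4, 21.8] rect [544.6, 21.8] [16.8, 52.5] ang 171.4 px [391.0, 276.0]
   0.8 [641.3, 35.7] rect [640.1, 36.0] [17.9, 50.0] ang 164.4 px [340.0, 103.0]
   0.76 [578.1, -167.7] rect [577.6, -167.6] [27.3, 51.3] ang 171.7 px [726.0, 171.0]
[388.06565173 351.72787636]
```

View pics/w2.png

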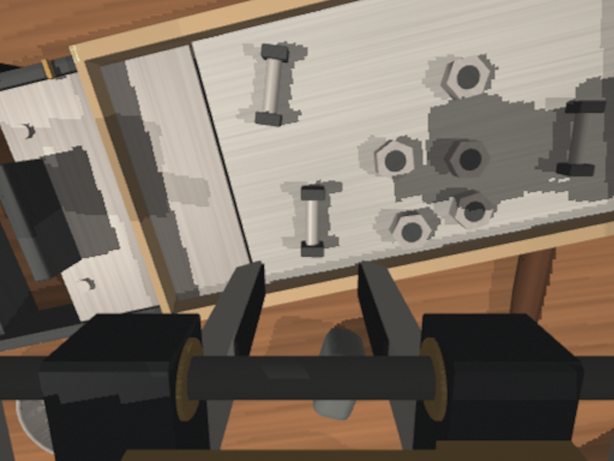

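The picture shows bolt A at (313,221) of this crop, centred between the fingers, so I'll go down and grip it.

```bash
python3 -m crank '[{"offset":[0.0027,-0.0017,-0.025],"spin":0},{"offset":[0.0027,-0.0017,-0.05],"spin":0},{"offset":[0.0027,-0.0017,-0.075],"spin":0},{"offset":[0.0027,-0.0017,-0.095],"spin":0},{"offset":[0.0027,-0.0017,-0.105],"spin":0},{"offset":[0.0027,-0.0017,-0.111],"spin":0},{"offset":[0.0027,-0.0017,-0.111],"spin":0},{"offset":[0.0027,-0.0017,-0.111],"spin":0}]' 0.4 30
python3 -m crank '[{"offset":[0,0,0],"spin":0},{"offset":[0,0,0],"spin":0},{"offset":[0,0,0],"spin":0},{"offset":[0,0,0],"spin":0},{"offset":[0,0,0],"spin":0},{"offset":[0,0,0],"spin":0},{"offset":[0,0,0],"spin":0},{"offset":[0,0,0],"spin":0}]' 0 30
python3 -m crank '[{"offset":[0,0,0.0],"spin":0},{"offset":[0,0,0.01],"spin":0},{"offset":[0,0,0.03],"spin":0},{"offset":[0,0,0.05],"spin":0},{"offset":[0,0,0.07],"spin":0},{"offset":[0,0,0.09],"spin":0},{"offset":[0,0,0.1],"spin":0},{"offset":[0,0,0.1],"spin":0}]' 0 30
```

```text
clock: 4.78
eef_pos: [548.4, 21.7, 68.4]
eef_rot: [3.141, -0.002, -0.137]
wrist_force: [0.9, -1.1, -0.0]
finger_gap: 37.6
clock: 5.45
eef_pos: [548.9, 21.7, 69.5]
eef_rot: [3.141, -0.004, -0.137]
wrist_force: [-3.1, 0.3, 11.0]
finger_gap: 0.3
clock: 6.12
eef_pos: [549.8, 21.7, 172.0]
eef_rot: [-3.142, -0.007, -0.137]
wrist_force: [-0.0, 0.0, -0.2]
finger_gap: 0.3
```

The offsets count from the pose at call start, and the arm was still settling, so I stopped 10 mm high and the fingers closed above the shank. I'll measure the bolt again with a settled arm.

```bash
python3 -m crank '[{"offset":[0,0,0],"spin":0},{"offset":[0,0,0],"spin":0},{"offset":[0,0,0],"spin":0},{"offset":[0,0,0],"spin":0},{"offset":[0,0,0],"spin":0},{"offset":[0,0,0],"spin":0},{"offset":[0,0,0],"spin":0},{"offset":[0,0,0],"spin":0}]' 0.4 30
python3 - <<'E'
from h import *
st();c=shot('wrist'); parts(c,'bolt0',66); parts(c,'nut0',68); st()
E
```

```text
clock: 6.78
eef_pos: [549.8, 21.7, 171.9]
eef_rot: [-3.142, -0.007, -0.137]
wrist_force: [0.6, -0.7, -0.1]
finger_gap: 37.6
t 6.78 p [549.8  21.7 171.9] rpy [-3.142 -0.007 -0.137] F [ 0.6 -0.7 -0.1] gap 37.6
bolt0
   0.9 [577.9, -167.3] rect [577.5, -167.3] [26.7, 50.2] ang 172.5 px [718.0, 190.0]
   0.9 [545.2, 21.8] rect [544.8, 22.2] [18.1, 52.6] ang 171.7 px [390.0, 291.0]
   0.8 [640.5, 35.7] rect [640.2, 36.5] [18.4, 51.6] ang 163.7 px [340.0, 125.0]
nut0
   0.94 [529.8, -46.6] rect [530.0, -46.7] [31.2, 24.3] ang 29.1 px [510.0, 302.0]
   0.93 [574.9, -89.4] rect [574.6, -89.4] [29.6, 24.2] ang 60.3 px [580.0, 215.0]
   0.7 [538.6, -91.3] rect [538.6, -91.3] [32.4, 24.8] ang 49.2 px [586.0, 277.0]
   0.64 [627.7, -90.1] rect [627.5, -89.9] [25.4, 31.1] ang 93.7 px [576.0, 116.0]
   0.63 [580.7, -39.5] rect [580.7, -39.5] [26.8, 27.1] ang 53.5 px [490.0, 217.0]
   0.34 [597.3, 24.3] rect [589.3, 45.3] [208.6, 473.5] ang 93.6 px [376.0, 197.0]
t 6.93 p [549.8  21.7 172. ] rpy [-3.142 -0.007 -0.137] F [-0.2 -0.2  0.6] gap 38.0
```

```bash
python3 -m crank '[{"offset":[-0.005,0,-0.025],"spin":0},{"offset":[-0.005,0,-0.05],"spin":0},{"offset":[-0.005,0,-0.075],"spin":0},{"offset":[-0.005,0,-0.095],"spin":0},{"offset":[-0.005,0,-0.105],"spin":0},{"offset":[-0.005,0,-0.113],"spin":0},{"offset":[-0.005,0,-0.113],"spin":0},{"offset":[-0.005,0,-0.113],"spin":0}]' 0.4 30
python3 -m crank '[{"offset":[0,0,0],"spin":0},{"offset":[0,0,0],"spin":0},{"offset":[0,0,0],"spin":0},{"offset":[0,0,0],"spin":0},{"offset":[0,0,0],"spin":0},{"offset":[0,0,0],"spin":0},{"offset":[0,0,0],"spin":0},{"offset":[0,0,0],"spin":0}]' 0 30
python3 -m crank '[{"offset":[0,0,0.0],"spin":0},{"offset":[0,0,0.01],"spin":0},{"offset":[0,0,0.03],"spin":0},{"offset":[0,0,0.05],"spin":0},{"offset":[0,0,0.07],"spin":0},{"offset":[0,0,0.08],"spin":0},{"offset":[0,0,0.08],"spin":0},{"offset":[0,0,0.08],"spin":0}]' 0 30
```

```text
clock: 7.6
eef_pos: [545.2, 21.7, 59.6]
eef_rot: [-3.141, -0.008, -0.137]
wrist_force: [-0.2, -0.5, 1.0]
finger_gap: 37.5
clock: 8.27
eef_pos: [545.4, 21.7, 60.0]
eef_rot: [-3.141, -0.009, -0.137]
wrist_force: [-1.4, -1.4, 5.3]
finger_gap: 9.0
clock: 8.93
eef_pos: [545.2, 21.7, 139.8]
eef_rot: [-3.141, -0.009, -0.137]
wrist_force: [0.2, -0.8, -0.3]
finger_gap: 9.2
```

```bash
python3 -m crank '[{"offset":[-0.02,0.025,0],"spin":0},{"offset":[-0.04,0.055,0],"spin":0},{"offset":[-0.06,0.085,0],"spin":0},{"offset":[-0.08,0.115,0],"spin":0},{"offset":[-0.1,0.145,0],"spin":0},{"offset":[-0.12,0.175,0],"spin":0},{"offset":[-0.14,0.2,0],"spin":0},{"offset":[-0.16,0.225,0],"spin":0}]' 0 30
python3 -m crank '[{"offset":[0,0,0],"spin":0},{"offset":[0,0,0],"spin":0},{"offset":[0,0,0],"spin":0},{"offset":[0,0,0],"spin":0},{"offset":[0,0,0],"spin":0},{"offset":[0,0,0],"spin":0},{"offset":[0,0,0],"spin":0},{"offset":[0,0,0],"spin":0}]' 0 30
python3 -c "
from h import *
c=shot('wrist');save(c,'w3.png',k=1);parts(c,'dish',30)"
```

```text
clock: 9.6
eef_pos: [383.5, 247.5, 138.4]
eef_rot: [3.141, -0.007, -0.137]
wrist_force: [0.2, 1.5, -0.9]
finger_gap: 9.0
clock: 10.27
eef_pos: [383.7, 247.2, 138.4]
eef_rot: [3.14, -0.007, -0.137]
wrist_force: [0.1, -0.0, -1.4]
finger_gap: 8.8
dish
   0.93 [219.1, 269.2] rect [238.6, 267.4] [37.5, 97.8] ang 171.7 px [390.0, 524.0]
   0.67 [392.6, 270.3] rect [388.4, 269.0] [95.5, 106.3] ang 107.3 px [348.0, 272.0]
```

View pics/w3.png

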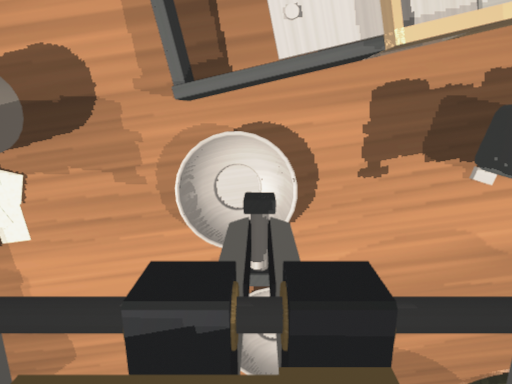

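The bolt is held, with its head at (260,203), above the dish at (237,190). Now lower and release.

```bash
python3 -m crank '[{"offset":[0.002,0.005,-0.02],"spin":0},{"offset":[0.002,0.005,-0.045],"spin":0},{"offset":[0.002,0.005,-0.07],"spin":0},{"offset":[0.002,0.005,-0.09],"spin":0},{"offset":[0.002,0.005,-0.104],"spin":0},{"offset":[0.002,0.005,-0.104],"spin":0},{"offset":[0.002,0.005,-0.104],"spin":0},{"offset":[0.002,0.005,-0.104],"spin":0}]' 0 30
python3 -m crank '[{"offset":[0,0,0],"spin":0},{"offset":[0,0,0],"spin":0},{"offset":[0,0,0],"spin":0},{"offset":[0,0,0.02],"spin":0},{"offset":[0,0,0.04],"spin":0},{"offset":[0,0,0.07],"spin":0},{"offset":[0,0,0.1],"spin":0},{"offset":[0,0,0.12],"spin":0}]' 0.35 30
python3 -m crank '[{"offset":[0.03,-0.025,0],"spin":0},{"offset":[0.06,-0.05,0],"spin":-2},{"offset":[0.09,-0.075,0],"spin":-4},{"offset":[0.12,-0.1,0],"spin":-6},{"offset":[0.15,-0.125,0],"spin":-7.5},{"offset":[0.18,-0.15,0],"spin":-7.5},{"offset":[0.21,-0.175,0],"spin":-7.5},{"offset":[0.235,-0.2,0],"spin":-7.5}]' 0.4 30
python3 -m crank '[{"offset":[0.02,-0.016,0],"spin":0},{"offset":[0.02,-0.016,0],"spin":0},{"offset":[0.02,-0.016,0],"spin":0},{"offset":[0.02,-0.016,0],"spin":0},{"offset":[0.02,-0.016,0],"spin":0},{"offset":[0.02,-0.016,0],"spin":0},{"offset":[0.02,-0.016,0],"spin":0},{"offset":[0.02,-0.016,0],"spin":0}]' 0.4 30
python3 -c "
from h import *
c=shot('wrist');parts(c,'bolt0',66);st()"
```

```text
clock: 11.03
eef_pos: [386.1, 252.7, 35.4]
eef_rot: [3.141, -0.008, -0.137]
wrist_force: [1.0, -0.1, -0.5]
finger_gap: 8.9
clock: 11.7
eef_pos: [386.5, 252.9, 158.5]
eef_rot: [-3.14, -0.01, -0.137]
wrist_force: [-0.7, -0.2, 1.2]
finger_gap: 33.0
clock: 12.37
eef_pos: [623.1, 51.3, 158.7]
eef_rot: [-3.14, -0.011, -0.268]
wrist_force: [0.1, 0.1, -0.4]
finger_gap: 37.7
clock: 13.03
eef_pos: [642.9, 35.8, 159.0]
eef_rot: [-3.14, -0.011, -0.268]
wrist_force: [0.5, 0.5, 0.2]
finger_gap: 37.5
bolt0
   0.62 [580.4, -161.8] rect [579.5, -159.7] [12.6, 56.4] ang 175.7 px [759.0, 303.0]
t 13.13 p [643.   35.6 158.9] rpy [-3.14  -0.011 -0.268] F [ 0.3 -0.5 -0.1] gap 37.9
```

```bash
python3 -m crank '[{"offset":[-0.0025,0,-0.025],"spin":0},{"offset":[-0.0025,0,-0.05],"spin":0},{"offset":[-0.0025,0,-0.07],"spin":0},{"offset":[-0.0025,0,-0.085],"spin":0},{"offset":[-0.0025,0,-0.095],"spin":0},{"offset":[-0.0025,0,-0.1],"spin":0},{"offset":[-0.0025,0,-0.1],"spin":0},{"offset":[-0.0025,0,-0.1],"spin":0}]' 0.4 30
python3 -m crank '[{"offset":[0,0,0],"spin":0},{"offset":[0,0,0],"spin":0},{"offset":[0,0,0],"spin":0},{"offset":[0,0,0],"spin":0},{"offset":[0,0,0],"spin":0},{"offset":[0,0,0],"spin":0},{"offset":[0,0,0],"spin":0},{"offset":[0,0,0],"spin":0}]' 0 30
python3 -m crank '[{"offset":[0,0,0.0],"spin":0},{"offset":[0,0,0.01],"spin":0},{"offset":[0,0,0.03],"spin":0},{"offset":[0,0,0.05],"spin":0},{"offset":[0,0,0.07],"spin":0},{"offset":[0,0,0.08],"spin":0},{"offset":[0,0,0.08],"spin":0},{"offset":[0,0,0.08],"spin":0}]' 0 30
```

```text
clock: 13.8
eef_pos: [640.8, 35.6, 59.6]
eef_rot: [-3.14, -0.012, -0.268]
wrist_force: [0.4, -0.7, -0.1]
finger_gap: 37.7
clock: 14.47
eef_pos: [641.0, 35.5, 59.9]
eef_rot: [-3.14, -0.012, -0.268]
wrist_force: [-1.4, -0.4, 3.5]
finger_gap: 8.9
clock: 15.13
eef_pos: [640.9, 35.5, 139.7]
eef_rot: [-3.14, -0.013, -0.268]
wrist_force: [0.4, -0.2, -0.3]
finger_gap: 9.2
```

```bash
python3 -m crank '[{"offset":[-0.02,0.02,0],"spin":0},{"offset":[-0.045,0.045,0],"spin":0},{"offset":[-0.07,0.07,0],"spin":0},{"offset":[-0.095,0.095,0],"spin":2},{"offset":[-0.12,0.12,0],"spin":4},{"offset":[-0.145,0.145,0],"spin":7},{"offset":[-0.17,0.17,0],"spin":7},{"offset":[-0.195,0.195,0],"spin":7}]' 0 30
python3 -m crank '[{"offset":[-0.02,0.02,0],"spin":0},{"offset":[-0.04,0.04,0],"spin":0},{"offset":[-0.06,0.052,0],"spin":0},{"offset":[-0.06,0.052,-0.02],"spin":0},{"offset":[-0.06,0.052,-0.05],"spin":0},{"offset":[-0.06,0.052,-0.08],"spin":0},{"offset":[-0.06,0.052,-0.104],"spin":0},{"offset":[-0.06,0.052,-0.104],"spin":0}]' 0 30
python3 -m crank '[{"offset":[0,0,0],"spin":0},{"offset":[0,0,0],"spin":0},{"offset":[0,0,0],"spin":0},{"offset":[0,0,0.02],"spin":0},{"offset":[0,0,0.04],"spin":0},{"offset":[0,0,0.07],"spin":0},{"offset":[0,0,0.1],"spin":0},{"offset":[0,0,0.12],"spin":0}]' 0.35 30
python3 -m crank '[{"offset":[0.02,-0.03,0],"spin":0},{"offset":[0.04,-0.06,0],"spin":0},{"offset":[0.06,-0.09,0],"spin":0},{"offset":[0.08,-0.12,0],"spin":0},{"offset":[0.1,-0.155,0],"spin":0},{"offset":[0.115,-0.19,0],"spin":0},{"offset":[0.13,-0.225,0],"spin":0},{"offset":[0.145,-0.26,0],"spin":0}]' 0.4 30
python3 -m crank '[{"offset":[0.01,-0.03,0],"spin":0},{"offset":[0.02,-0.06,0],"spin":0},{"offset":[0.03,-0.09,0],"spin":0},{"offset":[0.04,-0.12,0],"spin":0},{"offset":[0.04,-0.15,0],"spin":0},{"offset":[0.04,-0.18,0],"spin":0},{"offset":[0.04,-0.18,0],"spin":0},{"offset":[0.04,-0.18,0],"spin":0}]' 0.4 30
python3 -c "
from h import *
c=shot('wrist');parts(c,'bolt0',66);st()"
```

```text
clock: 15.8
eef_pos: [443.8, 231.2, 138.3]
eef_rot: [-3.141, -0.011, -0.146]
wrist_force: [1.2, 1.1, -0.3]
finger_gap: 8.9
clock: 16.47
eef_pos: [381.1, 281.5, 29.4]
eef_rot: [3.137, -0.004, -0.145]
wrist_force: [-0.9, -0.3, -1.7]
finger_gap: 8.8
clock: 17.13
eef_pos: [381.8, 281.9, 153.5]
eef_rot: [3.14, -0.008, -0.146]
wrist_force: [-0.7, 0.3, -0.1]
finger_gap: 32.8
clock: 17.8
eef_pos: [527.5, 20.0, 155.0]
eef_rot: [3.14, -0.01, -0.146]
wrist_force: [-0.0, 1.7, -0.8]
finger_gap: 37.8
clock: 18.47
eef_pos: [567.4, -161.2, 156.0]
eef_rot: [3.14, -0.011, -0.148]
wrist_force: [0.2, -0.3, -0.0]
finger_gap: 37.5
bolt0
   0.56 [577.8, -168.7] rect [577.0, -168.2] [17.8, 52.1] ang 172.5 px [399.0, 271.0]
t 18.57 p [ 567.6 -159.4  155.8] rpy [ 3.14  -0.011 -0.145] F [-0.1 -0.2  1. ] gap 37.8
```

```bash
python3 -m crank '[{"offset":[0.0098,-0.009,-0.025],"spin":0},{"offset":[0.0098,-0.009,-0.05],"spin":0},{"offset":[0.0098,-0.009,-0.07],"spin":0},{"offset":[0.0098,-0.009,-0.085],"spin":0},{"offset":[0.0098,-0.009,-0.093],"spin":0},{"offset":[0.0098,-0.009,-0.097],"spin":0},{"offset":[0.0098,-0.009,-0.097],"spin":0},{"offset":[0.0098,-0.009,-0.097],"spin":0}]' 0.4 30
python3 -m crank '[{"offset":[0,0,0],"spin":0},{"offset":[0,0,0],"spin":0},{"offset":[0,0,0],"spin":0},{"offset":[0,0,0],"spin":0},{"offset":[0,0,0],"spin":0},{"offset":[0,0,0],"spin":0},{"offset":[0,0,0],"spin":0},{"offset":[0,0,0],"spin":0}]' 0 30
python3 -m crank '[{"offset":[0,0,0.0],"spin":0},{"offset":[0,0,0.01],"spin":0},{"offset":[0,0,0.03],"spin":0},{"offset":[0,0,0.05],"spin":0},{"offset":[0,0,0.07],"spin":0},{"offset":[0,0,0.08],"spin":0},{"offset":[0,0,0.08],"spin":0},{"offset":[0,0,0.08],"spin":0}]' 0 30
```

```text
clock: 19.23
eef_pos: [577.9, -168.2, 59.9]
eef_rot: [3.14, -0.012, -0.145]
wrist_force: [-0.1, -0.0, -0.2]
finger_gap: 37.5
clock: 19.9
eef_pos: [578.0, -168.3, 60.2]
eef_rot: [3.14, -0.012, -0.145]
wrist_force: [-1.6, 0.1, 4.9]
finger_gap: 9.2
clock: 20.57
eef_pos: [577.9, -168.2, 139.9]
eef_rot: [3.14, -0.013, -0.145]
wrist_force: [-1.8, -0.3, -0.4]
finger_gap: 9.1
```

```bash
python3 -m crank '[{"offset":[-0.012,0.03,0],"spin":0},{"offset":[-0.025,0.06,0],"spin":0},{"offset":[-0.038,0.09,0],"spin":0},{"offset":[-0.05,0.12,0],"spin":0},{"offset":[-0.064,0.15,0],"spin":0},{"offset":[-0.077,0.18,0],"spin":0},{"offset":[-0.09,0.21,0],"spin":0},{"offset":[-0.105,0.24,0],"spin":0}]' 0 30
python3 -m crank '[{"offset":[-0.012,0.03,0],"spin":0},{"offset":[-0.025,0.06,0],"spin":0},{"offset":[-0.038,0.09,0],"spin":0},{"offset":[-0.05,0.12,0],"spin":0},{"offset":[-0.064,0.15,0],"spin":0},{"offset":[-0.077,0.18,0],"spin":0},{"offset":[-0.085,0.195,0],"spin":0},{"offset":[-0.085,0.195,0],"spin":0}]' 0 30
python3 -c "
from h import *
import time
c=shot('wrist');c=shot('wrist');c=shot('wrist');save(c,'w4.png',k=1);st()"
```

```text
clock: 21.23
eef_pos: [471.5, 73.0, 138.6]
eef_rot: [3.139, -0.01, -0.145]
wrist_force: [0.6, 0.6, -0.8]
finger_gap: 9.1
clock: 21.9
eef_pos: [384.6, 269.9, 137.3]
eef_rot: [3.138, -0.009, -0.142]
wrist_force: [-0.1, -0.4, -1.4]
finger_gap: 9.0
t 22.05 p [386.4 267.3 137.7] rpy [ 3.138 -0.009 -0.145] F [ 0.5 -0.4 -0.4] gap 8.8
```

View pics/w4.png

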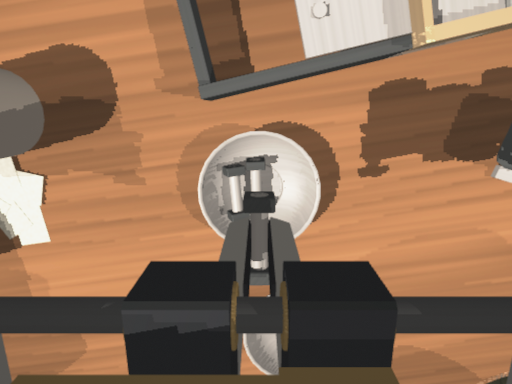

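Two bolts lie in the dish at (235,190) and (256,180), so the third goes on the free right side.

```bash
python3 -m crank '[{"offset":[0.0,-0.008,-0.02],"spin":0},{"offset":[0,-0.018,-0.045],"spin":0},{"offset":[0,-0.018,-0.07],"spin":0},{"offset":[0,-0.018,-0.09],"spin":0},{"offset":[0,-0.018,-0.102],"spin":0},{"offset":[0,-0.018,-0.102],"spin":0},{"offset":[0,-0.018,-0.102],"spin":0},{"offset":[0,-0.018,-0.102],"spin":0}]' 0 30
python3 -m crank '[{"offset":[0,0,0],"spin":0},{"offset":[0,0,0],"spin":0},{"offset":[0,0,0],"spin":0},{"offset":[0,0,0.02],"spin":0},{"offset":[0,0,0.04],"spin":0},{"offset":[0,0,0.07],"spin":0},{"offset":[0,0,0.1],"spin":0},{"offset":[0,0,0.12],"spin":0}]' 0.35 30
python3 -m crank '[{"offset":[0.01,-0.01,0.03],"spin":2},{"offset":[0.02,-0.02,0.06],"spin":5},{"offset":[0.03,-0.03,0.09],"spin":8},{"offset":[0.04,-0.04,0.12],"spin":11},{"offset":[0.05,-0.05,0.14],"spin":13.4},{"offset":[0.06,-0.06,0.14],"spin":13.4},{"offset":[0.08,-0.07,0.14],"spin":13.4},{"offset":[0.1,-0.08,0.14],"spin":13.4}]' 0.5 30
python3 -m crank '[{"offset":[0,0,0],"spin":0},{"offset":[0,0,0],"spin":0},{"offset":[0,0,0],"spin":0},{"offset":[0,0,0],"spin":0},{"offset":[0,0,0],"spin":0},{"offset":[0,0,0],"spin":0},{"offset":[0,0,0],"spin":0},{"offset":[0,0,0],"spin":0}]' 0.5 30
python3 -c "
from h import *
st();c=shot('wrist');save(c,'w5.png',k=1.5)
parts(c,'gate_grip',90);parts(c,'mark',66);parts(c,'gate_pointer',70);parts(c,'bolt0',10);parts(c,'dish',30);parts(c,'nut0',68)"
```

```text
clock: 22.72
eef_pos: [387.1, 249.1, 36.5]
eef_rot: [3.139, -0.01, -0.146]
wrist_force: [0.3, 0.2, -0.6]
finger_gap: 9.4
clock: 23.38
eef_pos: [387.5, 249.3, 159.5]
eef_rot: [3.14, -0.012, -0.146]
wrist_force: [-0.2, 0.3, 0.2]
finger_gap: 32.9
clock: 24.05
eef_pos: [488.0, 168.9, 300.5]
eef_rot: [3.141, -0.014, 0.089]
wrist_force: [0.1, 0.7, -0.1]
finger_gap: 47.1
clock: 24.72
eef_pos: [487.9, 169.0, 300.5]
eef_rot: [3.141, -0.014, 0.089]
wrist_force: [0.2, -0.9, 0.1]
finger_gap: 47.1
t 24.72 p [487.9 169.  300.5] rpy [ 3.141 -0.014  0.089] F [ 0.2 -0.9  0.1] gap 47.1
gate_grip
   0.77 [582.6, 155.9] rect [583.2, 155.6] [172.4, 133.8] ang 3.8 px [418.0, 128.0]
mark
   0.54 [419.4, 242.5] rect [418.9, 241.1] [20.2, 18.3] ang 165.0 px [296.0, 319.0]
   0.39 [528.1, -45.5] rect [527.9, -45.3] [33.0, 24.6] ang 80.5 px [653.0, 223.0]
gate_pointer
   0.82 [584.0, 155.1] rect [584.4, 154.6] [181.7, 141.5] ang 5.4 px [417.0, 127.0]
   0.74 [402.8, 276.5] rect [402.3, 276.6] [15.8, 49.9] ang 177.6 px [255.0, 335.0]
bolt0
   0.65 [385.2, 271.7] rect [384.6, 272.4] [17.0, 55.3] ang 173.7 px [27
[... 246 characters left out ...]
.7 px [723.0, 316.0]
dish
   0.87 [202.8, 230.0] rect [226.3, 221.2] [48.6, 106.9] ang 139.8 px [305.0, 510.0]
   0.73 [393.9, 281.3] rect [392.1, 272.9] [86.0, 107.6] ang 139.7 px [261.0, 330.0]
nut0
   0.97 [528.6, -44.7] rect [528.3, -44.5] [34.1, 24.4] ang 81.3 px [653.0, 223.0]
   0.84 [537.4, -89.3] rect [537.3, -89.3] [25.6, 34.4] ang 87.8 px [709.0, 217.0]
   0.79 [627.2, -87.8] rect [627.5, -87.7] [26.0, 34.8] ang 100.8 px [735.0, 101.0]
   0.78 [574.5, -87.2] rect [574.6, -87.1] [33.7, 23.8] ang 92.4 px [718.0, 170.0]
   0.61 [579.5, -37.0] rect [579.7, -36.9] [25.4, 30.8] ang 99.8 px [657.0, 158.0]
   0.24 [407.9, 272.8] rect [407.2, 266.5] [76.4, 97.6] ang 141.6 px [260.0, 329.0]
```

View pics/w5.png

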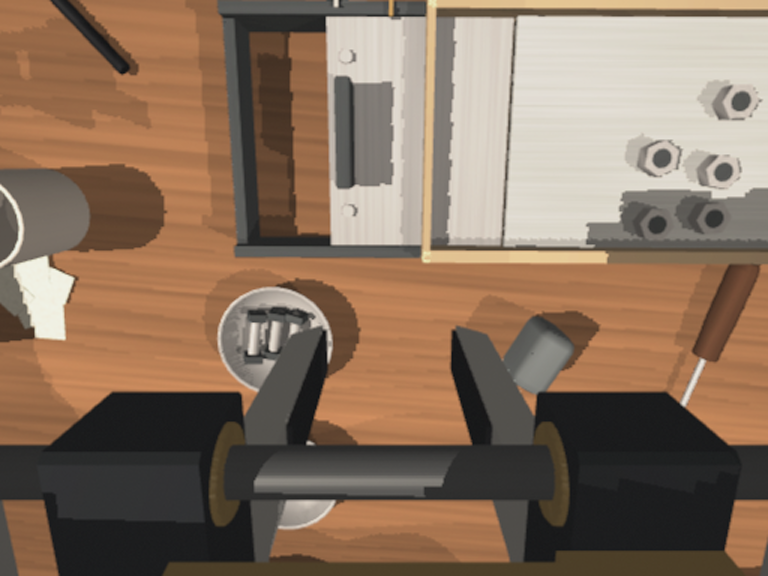

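All three bolts are in the dish, around (275,335). The pull bar top is at about (344,132), the brass pointer at (391,5) and the clip at (337,0), at the picture's edge.

```bash
python3 -c "
from h import *
c=shot('wrist')
P=[ray(c,(u/1.5,v/1.5),95)[:2] for u,v in [(336,77),(352,77),(351,187),(336,188)]]
print(np.round(P,1),np.mean(P,0)); st()
print([ray(c,(u/1.5,v/1.5),76).round(1)[:2] for u,v in [(427,262),(432,8)]])"
```

```text
[[613.  217.7]
 [614.  206.3]
 [536.7 201.5]
 [535.  212.7]] [574.67562022 209.5315753 ]
t 25.12 p [488.  168.8 300.4] rpy [ 3.141 -0.014  0.089] F [-0.9  0.1  0.7] gap 46.7
[array([481.2, 136.7]), array([668.9, 153.1])]
```

```bash
python3 -m crank '[{"offset":[0.03,0.01,-0.02],"spin":0},{"offset":[0.06,0.02,-0.045],"spin":0},{"offset":[0.0867,0.04,-0.07],"spin":0},{"offset":[0.0867,0.0405,-0.1],"spin":0},{"offset":[0.0867,0.0405,-0.13],"spin":0},{"offset":[0.0867,0.0405,-0.15],"spin":0},{"offset":[0.0867,0.0405,-0.17],"spin":0},{"offset":[0.0867,0.0405,-0.17],"spin":0}]' 0.4 40
python3 -m crank '[{"offset":[0,0,0],"spin":0},{"offset":[0,0,-0.01],"spin":0},{"offset":[0,0,-0.03],"spin":0},{"offset":[0,0,-0.045],"spin":0},{"offset":[0,0,-0.055],"spin":0},{"offset":[0,0,-0.06],"spin":0},{"offset":[0,0,-0.06],"spin":0},{"offset":[0,0,-0.06],"spin":0}]' 0.4 40
python3 -m crank '[{"offset":[0,0,0],"spin":0},{"offset":[0,0,0],"spin":0},{"offset":[0,0,0],"spin":0},{"offset":[0,0,0],"spin":0},{"offset":[0,0,0],"spin":0},{"offset":[0,0,0],"spin":0},{"offset":[0,0,0],"spin":0},{"offset":[0,0,0],"spin":0}]' 0 50
```

```text
clock: 25.78
eef_pos: [573.1, 208.8, 126.2]
eef_rot: [3.14, -0.008, 0.089]
wrist_force: [-0.3, -0.9, -0.8]
finger_gap: 37.7
clock: 26.45
eef_pos: [573.5, 208.9, 67.0]
eef_rot: [3.14, -0.009, 0.089]
wrist_force: [0.7, 0.9, 0.9]
finger_gap: 37.6
clock: 27.12
eef_pos: [573.7, 209.5, 67.5]
eef_rot: [3.141, -0.01, 0.089]
wrist_force: [-0.8, 5.1, 4.4]
finger_gap: 11.8
```

```bash
python3 -m crank '[{"offset":[-0.0006,0.0065,0],"spin":0},{"offset":[-0.0012,0.013,0],"spin":0},{"offset":[-0.0018,0.02,0],"spin":0},{"offset":[-0.0024,0.027,0],"spin":0},{"offset":[-0.003,0.034,0],"spin":0},{"offset":[-0.0037,0.042,0],"spin":0},{"offset":[-0.0037,0.042,0],"spin":0},{"offset":[-0.0037,0.042,0],"spin":0}]' 0 50
python3 -c "
from h import *
c=shot('wrist');save(c,'w6.png',k=1.5);st()
c=shot('top');print(px(c,(670,215,70)))"
```

```text
clock: 27.78
eef_pos: [570.1, 251.5, 67.5]
eef_rot: [3.14, -0.01, 0.089]
wrist_force: [1.1, 1.2, 1.5]
finger_gap: 11.5
t 27.83 p [570.1 251.5  67.5] rpy [ 3.141 -0.01   0.089] F [2.4 1.4 1.1] gap 11.5
[208.20162378 136.45678441]
```

View pics/w6.png

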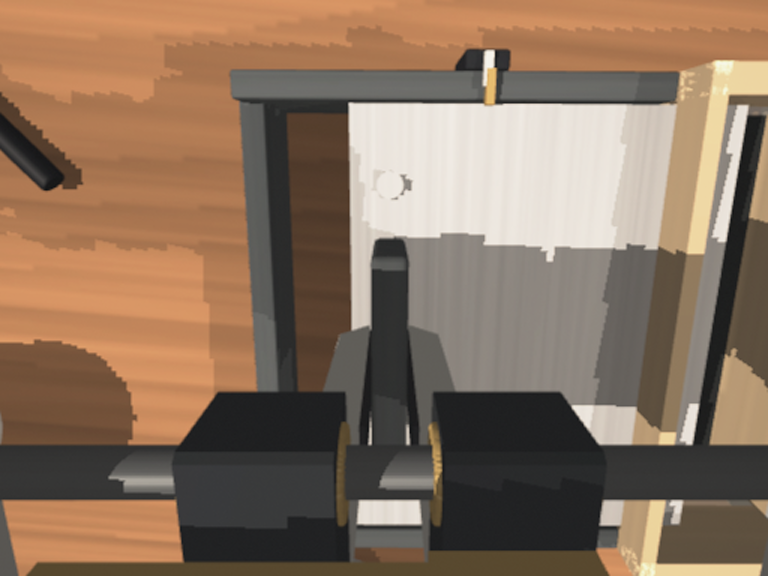

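The pointer at (490,86) is nearly in line with the clip's white line at (489,60). I'll work out how far they are apart.

```bash
python3 -c "
from h import *
c=shot('wrist');save(c,'w7.png',(290,20,360,80),8)
y=np.array([-.0888,.996,0])
for z in (64,70,76):
  a=ray(c,(490.5/1.5,88/1.5),z);b=ray(c,(489/1.5,60/1.5),z);print(z,a.round(1),b.round(1),(b-a)@y)
print(c['fx'])"
```

```text
64 [666.8 225.4  64. ] [675.5 227.1  64. ] 0.9286315433000459
70 [665.9 226.5  70. ] [674.3 228.1  70. ] 0.8979974329930434
76 [665.  227.5  76. ] [673.1 229.1  76. ] 0.8673633226860226
335.10808046281767
```

View pics/w7.png

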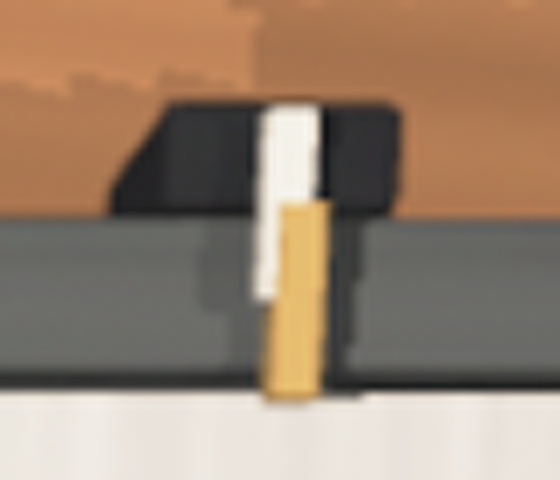

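The pointer covers the line with less than 1 mm apparent offset, part of it parallax. I'll release, rise, and look from a spot where the parallax cancels.

```bash
python3 -m crank '[{"offset":[0,0,0],"spin":0},{"offset":[0,0,0],"spin":0},{"offset":[0,0,0],"spin":0},{"offset":[0,0,0],"spin":0},{"offset":[0,0,0.02],"spin":0},{"offset":[0,0,0.05],"spin":0},{"offset":[0,0,0.08],"spin":0},{"offset":[0,0,0.09],"spin":0}]' 0.3 40
python3 -m crank '[{"offset":[0,-0.01,0],"spin":0},{"offset":[0,-0.022,0],"spin":0},{"offset":[0,-0.022,0],"spin":0},{"offset":[0,-0.022,0],"spin":0},{"offset":[0,-0.022,0],"spin":0},{"offset":[0,-0.022,0],"spin":0},{"offset":[0,-0.022,0],"spin":0},{"offset":[0,-0.022,0],"spin":0}]' 0.5 40
python3 -c "
from h import *
c=shot('wrist');print(px(c,(670,226,70)),px(c,(661,226,70)));st()
u,v=px(c,(668,226,70)).astype(int);save(c,'w8.png',(u-40,max(0,v-30),u+40,v+30),8);print(u,v)"
```

```text
clock: 28.6
eef_pos: [571.3, 251.9, 162.0]
eef_rot: [-3.141, -0.015, 0.089]
wrist_force: [0.9, -0.1, 0.7]
finger_gap: 28.2
clock: 29.27
eef_pos: [571.2, 230.1, 161.7]
eef_rot: [-3.141, -0.015, 0.089]
wrist_force: [0.1, -0.4, 0.4]
finger_gap: 47.2
[276.10262516  69.71680087] [274.92647731  81.99129539]
t 29.32 p [571.2 230.1 161.8] rpy [-3.141 -0.015  0.089] F [-0.8 -0.7  0. ] gap 47.0
275 72
```

View pics/w8.png

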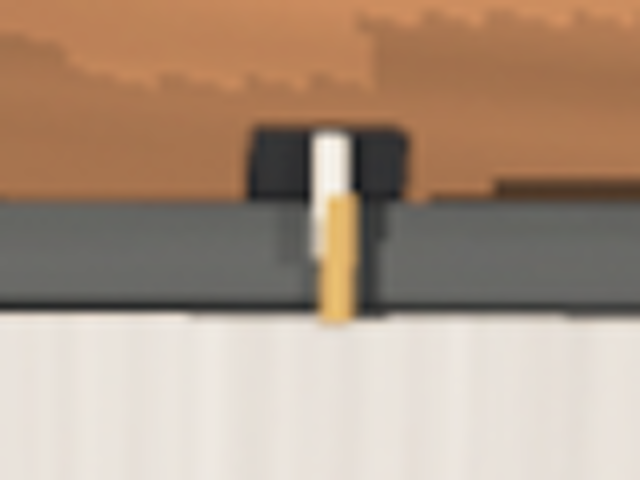

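The pointer is about 12 px (11.5 px/mm) to the closed side of the line, so the gate needs another 1 mm. I'll re-grip and nudge it.

```bash
python3 -m crank '[{"offset":[0,0.01,0],"spin":0},{"offset":[0,0.0214,0],"spin":0},{"offset":[0,0.0214,-0.03],"spin":0},{"offset":[0,0.0214,-0.06],"spin":0},{"offset":[0,0.0214,-0.08],"spin":0},{"offset":[0,0.0214,-0.093],"spin":0},{"offset":[0,0.0214,-0.093],"spin":0},{"offset":[0,0.0214,-0.093],"spin":0}]' 0.4 40
python3 -m crank '[{"offset":[0,0,0],"spin":0},{"offset":[0,0,0],"spin":0},{"offset":[0,0,0],"spin":0},{"offset":[0,0,0],"spin":0},{"offset":[0,0,0],"spin":0},{"offset":[0,0,0],"spin":0},{"offset":[0,0,0],"spin":0},{"offset":[0,0,0],"spin":0}]' 0 50
python3 -c "
from h import *
[st() for i in range(2)]"
```

```text
clock: 29.98
eef_pos: [571.3, 252.1, 69.2]
eef_rot: [-3.141, -0.015, 0.089]
wrist_force: [1.1, 0.1, 0.2]
finger_gap: 37.8
clock: 30.65
eef_pos: [571.7, 252.0, 69.9]
eef_rot: [-3.141, -0.016, 0.089]
wrist_force: [-1.7, -1.4, 6.2]
finger_gap: 12.0
t 30.65 p [571.7 252.   69.9] rpy [-3.141 -0.016  0.089] F [-1.7 -1.4  6.2] gap 12.0
t 30.65 p [571.7 252.   69.9] rpy [-3.141 -0.016  0.089] F [-1.7 -1.4  6.2] gap 12.0
```

```bash
python3 -m crank '[{"offset":[0,0.0005,0],"spin":0},{"offset":[0,0.0012,0],"spin":0},{"offset":[0,0.0012,0],"spin":0},{"offset":[0,0.0012,0],"spin":0},{"offset":[0,0.0012,0],"spin":0},{"offset":[0,0.0012,0],"spin":0},{"offset":[0,0.0012,0],"spin":0},{"offset":[0,0.0012,0],"spin":0}]' 0 50
python3 -m crank '[{"offset":[0,0,0],"spin":0},{"offset":[0,0,0],"spin":0},{"offset":[0,0,0],"spin":0},{"offset":[0,0,0],"spin":0},{"offset":[0,0,0.02],"spin":0},{"offset":[0,0,0.05],"spin":0},{"offset":[0,0,0.08],"spin":0},{"offset":[0,0,0.09],"spin":0}]' 0.4 40
python3 -m crank '[{"offset":[0,-0.01,0],"spin":0},{"offset":[0,-0.02,0],"spin":0},{"offset":[0,-0.027,0],"spin":0},{"offset":[0,-0.027,0],"spin":0},{"offset":[0,-0.027,0],"spin":0},{"offset":[0,-0.027,0],"spin":0},{"offset":[0,-0.027,0],"spin":0},{"offset":[0,-0.027,0],"spin":0}]' 0.5 40
cat >> h.py <<'E'
def gate(c,x=668,y0=228):
    u,v=px(c,(x,y0,70)).astype(int); im=c['pixels'][v-20:v+24,u-30:u+30].astype(float); uu=np.arange(u-30,u+30)
    r,g,b=im[...,0],im[...,1],im[...,2]
    W=np.clip(np.minimum(np.minimum(r,g),b)-90,0,None)*(abs(r-b)<45); B=np.clip(g-b-40,0,None)*(g>120)*(r-b>60)*(r-g<70)
    for i in range(im.shape[0]):
        print(v-20+i,'W %4d %.2f'%(W[i].sum(),(W[i]*uu).sum()/max(W[i].sum(),1)),'B %4d %.2f'%(B[i].sum(),(B[i]*uu).sum()/max(B[i].sum(),1)))
E
python3 -c "
from h import *
c=shot('wrist');st();gate(c);u,v=px(c,(668,228,70)).astype(int);save(c,'w9.png',(u-30,v-22,u+30,v+22),10)"
```

```text
clock: 31.32
eef_pos: [571.6, 252.3, 69.9]
eef_rot: [3.141, -0.015, 0.089]
wrist_force: [-2.3, -6.8, 2.6]
finger_gap: 11.7
clock: 31.98
eef_pos: [572.8, 253.0, 164.6]
eef_rot: [-3.141, -0.021, 0.089]
wrist_force: [0.6, 0.0, 0.2]
finger_gap: 37.7
clock: 32.65
eef_pos: [572.7, 226.2, 164.3]
eef_rot: [-3.141, -0.02, 0.089]
wrist_force: [-0.3, -0.7, 0.3]
finger_gap: 47.0
t 32.7 p [572.7 226.3 164.3] rpy [-3.141 -0.02   0.089] F [0.1 0.8 0.2] gap 47.2
54 W    0 0.00 B   78 260.94
55 W    0 0.00 B   14 260.07
56 W    0 0.00 B    0 0.00
57 W    0 0.00 B    0 0.00
58 W    0 0.00 B    0 0.00
59 W    0 0.00 B    0 0.00
60 W    0 0.00 B    0 0.00
61 W  158 270.24 B    0 0.00
62 W  487 270.78 B    0 0.00
63 W  560 270.85 B    0 0.00
64 W  560 270.85 B    0 0.00
65 W  532 270.72 B    0 0.00
66 W  514 270.64 B    0 0.00
67 W  515 270.63 B    0 0.00
68 W  433 270.55 B    0 0.00
69 W    0 0.00 B   43 270.88
70 W   13 250.77 B  105 270.80
71 W  377 262.11 B  104 270.85
72 W  382 265.11 B  105 270.87
73 W  423 265.00 B  106 270.90
74 W  533 265.52 B  108 270.87
75 W  611 266.49 B  107 270.89
76 W  652 266.47 B  112 270.77
77 W  674 266.06 B  112 270.74
78 W  633 265.88 B  111 270.73
79 W  593 266.01 B  111 270.73
80 W  585 266.11 B  107 270.69
81 W  310 269.56 B  106 270.64
82 W    0 0.00 B  109 270.60
83 W   30 238.27 B  109 270.61
84 W 5324 266.37 B   41 270.61
85 W 7600 267.28 B    0 0.00
86 W 7773 267.40 B    0 0.00
87 W 7769 267.39 B    0 0.00
88 W 7771 267.38 B    0 0.00
89 W 7769 267.39 B    0 0.00
90 W 7776 267.39 B    0 0.00
91 W 7769 267.39 B    0 0.00
92 W 7772 267.39 B    0 0.00
93 W 7767 267.39 B    0 0.00
94 W 7766 267.40 B    0 0.00
95 W 7766 267.39 B    0 0.00
96 W 7769 267.40 B    0 0.00
97 W 7763 267.40 B    0 0.00
```

View pics/w9.png

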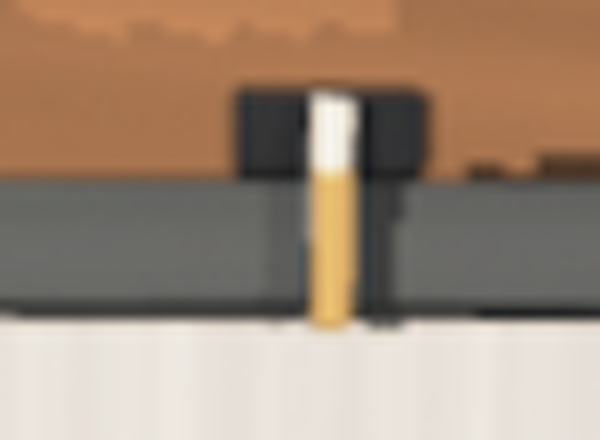

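The pointer is now in line with the white line: column 270.6 against 270.8, within 0.2 mm. Now the straightedge.

```bash
python3 -m crank '[{"offset":[0,-0.02,0.03],"spin":0},{"offset":[0,-0.045,0.055],"spin":0},{"offset":[-0.01,-0.075,0.08],"spin":0},{"offset":[-0.02,-0.105,0.1],"spin":0},{"offset":[-0.03,-0.135,0.11],"spin":0},{"offset":[-0.04,-0.17,0.12],"spin":0},{"offset":[-0.05,-0.205,0.13],"spin":0},{"offset":[-0.06,-0.24,0.135],"spin":0}]' 0.5 40 >/dev/null
python3 -m crank '[{"offset":[-0.01,-0.035,0],"spin":0},{"offset":[-0.02,-0.07,0],"spin":0},{"offset":[-0.03,-0.105,0],"spin":0},{"offset":[-0.04,-0.14,0],"spin":0},{"offset":[-0.05,-0.175,0],"spin":2},{"offset":[-0.06,-0.21,0],"spin":4},{"offset":[-0.07,-0.245,0],"spin":6},{"offset":[-0.08,-0.28,0],"spin":6}]' 0.4 40 >/dev/null
python3 -m crank '[{"offset":[-0.015,-0.03,0],"spin":0},{"offset":[-0.03,-0.06,0],"spin":0},{"offset":[-0.04,-0.08,0],"spin":0},{"offset":[-0.04,-0.08,0],"spin":0},{"offset":[-0.04,-0.08,0],"spin":0},{"offset":[-0.04,-0.08,0],"spin":0},{"offset":[-0.04,-0.08,0],"spin":0},{"offset":[-0.04,-0.08,0],"spin":0}]' 0.4 40
python3 -c "
from h import *
c=shot('wrist');st();parts(c,'sweep',17);parts(c,'pad',3);save(c,'w10.png',k=1.5)"
```

```text
clock: 34.7
eef_pos: [392.0, -375.7, 301.0]
eef_rot: [-3.142, -0.023, 0.198]
wrist_force: [-0.7, 0.2, -0.1]
finger_gap: 38.1
t 34.75 p [ 392.  -375.8  301. ] rpy [-3.142 -0.023  0.198] F [-0.5  0.8  0.7] gap 38.1
sweep
   0.62 [484.0, -377.2] rect [481.2, -377.6] [161.9, 44.9] ang 11.4 px [411.0, 140.0]
pad
   0.73 [481.6, -377.1] rect [479.6, -378.3] [189.3, 71.7] ang 12.9 px [410.0, 143.0]
```

View pics/w10.png

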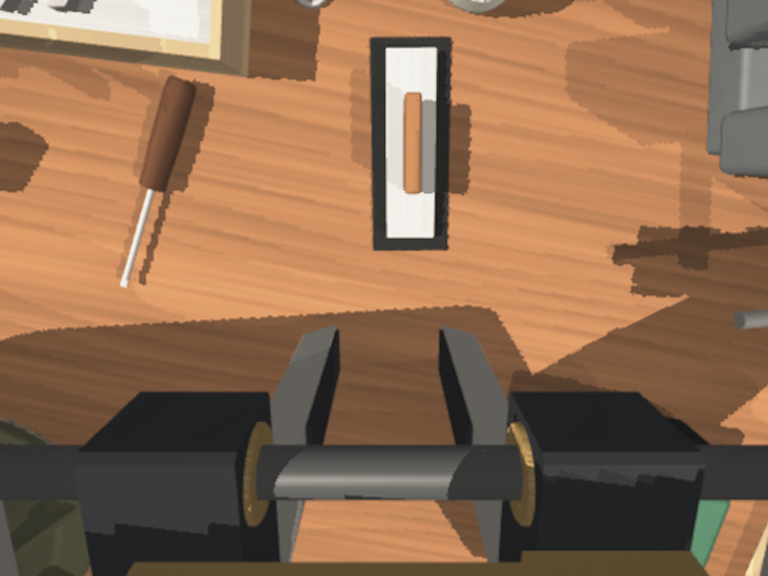

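The straightedge stands on its pad at (411,143) with its rib at (412,143). The measured sizes of 162x45 and 189x72 mm match the description.

```bash
python3 -c "
from h import *
c=shot('wrist')
def rc(nm,z):
    d=manip.masks_of(c,nm)[0]; v,u=np.nonzero(d['mask'])
    r=cv2.minAreaRect(np.array([ray(c,(a,b),z)[:2] for a,b in zip(u,v)],np.float32)); print(nm,np.round(r[0],1),np.round(r[1],1),round(r[2],2))
rc('sweep',17); rc('pad',3)
P=np.array([ray(c,(u/1.5,v/1.5),63)[:2] for u,v in [(404,93),(421,93),(421,192),(405,193)]]);print(P.round(1),P.mean(0).round(1));
Q=np.array([ray(c,(u/1.5,v/1.5),3)[:2] for u,v in [(371,38),(451,38),(447,249),(374,250)]]);print(Q.round(1),Q.mean(0).round(1));
for A in (P,Q): d=(A[0]+A[1]-A[2]-A[3]); print(np.degrees(np.arctan2(d[1],d[0])))
st()"
```

```text
sweep [ 480.8 -378. ] [162.   43.5] 11.82
pad [ 479.8 -378.1] [189.3  73.7] 11.8
[[ 516.  -363.3]
 [ 518.6 -376.3]
 [ 443.9 -392.4]
 [ 440.6 -379.8]] [ 479.8 -378. ]
[[ 563.1 -325.8]
 [ 576.9 -394.5]
 [ 394.1 -432.5]
 [ 379.4 -364.1]] [ 478.4 -379.2]
12.265491168453444
11.773764469896587
t 35.0 p [ 391.6 -376.3  300.9] rpy [-3.141 -0.022  0.197] F [-0.5 -0.1 -0.6] gap 37.7
```

```bash
python3 -m crank '[{"offset":[0.03,-0.001,-0.02],"spin":0.5},{"offset":[0.06,-0.002,-0.045],"spin":0.5},{"offset":[0.0887,-0.002,-0.075],"spin":0.5},{"offset":[0.0887,-0.002,-0.11],"spin":0.5},{"offset":[0.0887,-0.002,-0.145],"spin":0.5},{"offset":[0.0887,-0.002,-0.175],"spin":0.5},{"offset":[0.0887,-0.002,-0.195],"spin":0.5},{"offset":[0.0887,-0.002,-0.195],"spin":0.5}]' 0.4 40
python3 -m crank '[{"offset":[0,0,0],"spin":0},{"offset":[0,0,0],"spin":0},{"offset":[0,0,0],"spin":0},{"offset":[0,0,0],"spin":0},{"offset":[0,0,0],"spin":0},{"offset":[0,0,0],"spin":0},{"offset":[0,0,0],"spin":0},{"offset":[0,0,0],"spin":0}]' 0.4 40
python3 -c "
from h import *
c=shot('wrist');st();parts(c,'sweep',17)"
```

```text
clock: 35.67
eef_pos: [478.8, -376.9, 101.3]
eef_rot: [-3.136, -0.018, 0.206]
wrist_force: [-0.6, -0.0, -0.6]
finger_gap: 37.7
clock: 36.33
eef_pos: [478.9, -376.9, 101.5]
eef_rot: [-3.136, -0.018, 0.206]
wrist_force: [0.9, 0.3, -0.1]
finger_gap: 37.5
t 36.38 p [ 478.8 -376.9  101.4] rpy [-3.136 -0.018  0.206] F [-0.7  0.6  0.2] gap 37.6
sweep
   0.74 [465.8, -176.1] rect [451.7, -179.1] [96.5, 20.2] ang 175.8 px [14.0, 242.0]
   0.73 [486.9, -376.7] rect [481.5, -377.9] [163.0, 44.2] ang 11.6 px [392.0, 277.0]
```

```bash
python3 -m crank '[{"offset":[0.0017,-0.001,-0.02],"spin":0},{"offset":[0.0017,-0.001,-0.04],"spin":0},{"offset":[0.0017,-0.001,-0.055],"spin":0},{"offset":[0.0017,-0.001,-0.068],"spin":0},{"offset":[0.0017,-0.001,-0.075],"spin":0},{"offset":[0.0017,-0.001,-0.076],"spin":0},{"offset":[0.0017,-0.001,-0.076],"spin":0},{"offset":[0.0017,-0.001,-0.076],"spin":0}]' 0.4 40
python3 -m crank '[{"offset":[0,0,0],"spin":0},{"offset":[0,0,0],"spin":0},{"offset":[0,0,0],"spin":0},{"offset":[0,0,0],"spin":0},{"offset":[0,0,0],"spin":0},{"offset":[0,0,0],"spin":0},{"offset":[0,0,0],"spin":0},{"offset":[0,0,0],"spin":0}]' 0 55
python3 -m crank '[{"offset":[0,0,0.01],"spin":0},{"offset":[0,0,0.03],"spin":0},{"offset":[0,0,0.055],"spin":0},{"offset":[0,0,0.08],"spin":0},{"offset":[0,0,0.1],"spin":0},{"offset":[0,0,0.12],"spin":0},{"offset":[0,0,0.12],"spin":0},{"offset":[0,0,0.12],"spin":0}]' 0 55
```

```text
clock: 37.1
eef_pos: [480.9, -378.2, 26.2]
eef_rot: [-3.137, -0.019, 0.206]
wrist_force: [-0.3, 0.2, 0.3]
finger_gap: 37.5
clock: 37.77
eef_pos: [481.0, -378.3, 26.6]
eef_rot: [-3.137, -0.019, 0.206]
wrist_force: [-1.0, 2.7, 6.5]
finger_gap: 13.3
clock: 38.43
eef_pos: [481.0, -378.3, 146.8]
eef_rot: [-3.138, -0.02, 0.206]
wrist_force: [-0.3, -0.2, -3.2]
finger_gap: 13.7
```

Held at gap 13.7, with the bar's underside 23.6 mm below the TCP. I'll carry it over the tray behind the nuts, which are all at tray y > -105.

```bash
python3 -m crank '[{"offset":[0.015,0.027,0],"spin":0},{"offset":[0.03,0.054,0],"spin":0},{"offset":[0.045,0.08,0],"spin":-2},{"offset":[0.06,0.107,0],"spin":-4},{"offset":[0.075,0.134,0],"spin":-6},{"offset":[0.09,0.16,0],"spin":-6.7},{"offset":[0.105,0.187,0],"spin":-6.7},{"offset":[0.12,0.213,0],"spin":-6.7}]' 0 55
python3 -m crank '[{"offset":[0.002,0.004,0],"spin":0},{"offset":[0.004,0.009,0],"spin":0},{"offset":[0.004,0.009,0],"spin":0},{"offset":[0.004,0.009,0],"spin":0},{"offset":[0.004,0.009,0],"spin":0},{"offset":[0.004,0.009,0],"spin":0},{"offset":[0.004,0.009,0],"spin":0},{"offset":[0.004,0.009,0],"spin":0}]' 0 55
python3 -c "
from h import *
c=shot('wrist');st();parts(c,'nut0',68);parts(c,'sweep',136);save(c,'w11.png',k=1.5)"
```

```text
clock: 39.1
eef_pos: [600.8, -163.6, 144.5]
eef_rot: [-3.136, -0.017, 0.089]
wrist_force: [0.3, 0.2, -2.8]
finger_gap: 13.7
clock: 39.77
eef_pos: [604.6, -155.1, 144.6]
eef_rot: [-3.137, -0.017, 0.088]
wrist_force: [0.0, -0.2, -3.1]
finger_gap: 13.4
t 39.82 p [ 604.7 -155.   144.6] rpy [-3.136 -0.017  0.089] F [-0.4  0.5 -3.3] gap 13.7
nut0
   0.95 [576.3, -92.9] rect [575.9, -93.0] [25.4, 32.2] ang 149.4 px [270.0, 339.0]
   0.9 [628.5, -92.9] rect [628.4, -92.9] [27.2, 27.7] ang 123.2 px [273.0, 243.0]
   0.78 [550.5, -94.9] rect [551.2, -94.7] [8.9, 21.6] ang 96.5 px [271.0, 384.0]
   0.78 [582.5, -42.8] rect [582.1, -42.9] [25.1, 33.8] ang 130.8 px [176.0, 320.0]
   0.67 [533.6, -47.1] rect [533.9, -46.6] [14.9, 33.9] ang 145.4 px [184.0, 404.0]
   0.45 [622.4, -59.2] rect [605.8, -74.9] [189.6, 281.8] ang 110.6 px [209.0, 244.0]
sweep
   0.71 [633.4, -152.7] rect [605.4, -155.1] [161.7, 43.3] ang 5.2 px [389.0, 267.0]
```

View pics/w11.png

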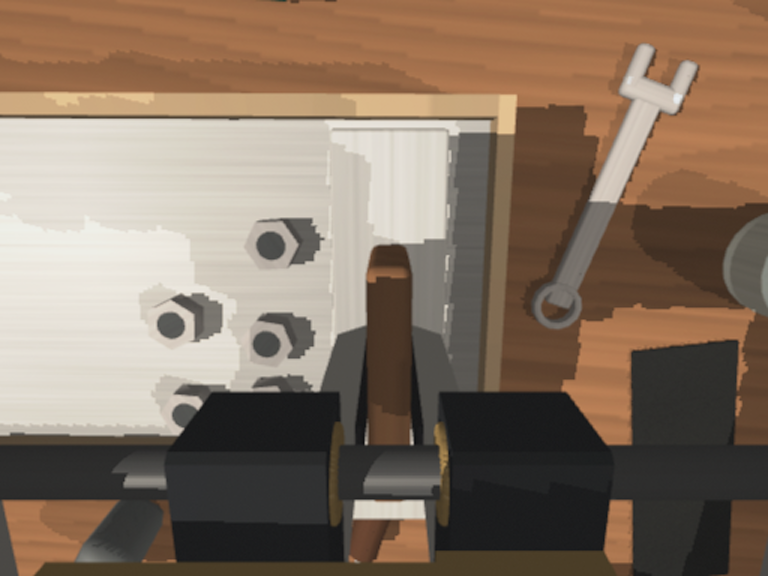

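The bar's far end is at about (390,128) and the wall's inner edge at (400,117). I'll work out the clearance.

```bash
python3 -c "
from h import *
c=shot('wrist');st()
x=np.array([.996,.0888,0]);y=np.array([-.0888,.996,0]);O=np.array([593,-6,0])
for n,u,v,z in [('wall in',250,118,76),('wall in',480,118,76),('wall out',250,94,76),('bar L',331,128,135),('bar R',447,128,135),('-ywall in',495,200,76),('-ywall out',512,200,76),('-y out',505,300,76)]:
  p=ray(c,(u/1.5,v/1.5),z);print(n,p.round(1),round((p-O)@x,1),round((p-O)@y,1))"
```

```text
t 39.97 p [ 604.8 -154.7  144.6] rpy [-3.136 -0.017  0.089] F [-0.5  0.5 -2.7] gap 13.5
wall in [688.4 -81.5  76. ] 88.3 -83.6
wall in [ 698. -189.   76.] 88.3 -191.6
wall out [699.1 -81.2  76. ] 99.0 -84.3
bar L [ 684.  -126.8  135. ] 79.9 -128.4
bar R [ 687.7 -168.3  135. ] 79.9 -170.0
-ywall in [ 660.9 -201.2   76. ] 50.3 -200.5
-ywall out [ 661.6 -209.5   76. ] 50.3 -208.7
-y out [ 611.4 -213.2   76. ] -0.1 -208.0
```

The bar end is 8.4 mm off the wall, so it's centred (8 expected). Lowering it.

```bash
python3 -m crank '[{"offset":[0,0,-0.015],"spin":0},{"offset":[0,0,-0.03],"spin":0},{"offset":[0,0,-0.04],"spin":0},{"offset":[0,0,-0.05],"spin":0},{"offset":[0,0,-0.055],"spin":0},{"offset":[0,0,-0.06],"spin":0},{"offset":[0,0,-0.0635],"spin":0},{"offset":[0,0,-0.0635],"spin":0}]' 0 55
python3 -m crank '[{"offset":[0,0,0],"spin":0},{"offset":[0,0,0],"spin":0},{"offset":[0,0,0],"spin":0},{"offset":[0,0,0],"spin":0},{"offset":[0,0,0],"spin":0},{"offset":[0,0,0],"spin":0},{"offset":[0,0,0],"spin":0},{"offset":[0,0,0],"spin":0}]' 0 55
```

```text
clock: 40.63
eef_pos: [604.7, -154.7, 80.6]
eef_rot: [-3.136, -0.016, 0.089]
wrist_force: [1.1, 0.1, -4.0]
finger_gap: 13.8
clock: 41.3
eef_pos: [604.7, -154.7, 80.6]
eef_rot: [-3.136, -0.016, 0.089]
wrist_force: [-0.1, 0.1, -3.0]
finger_gap: 13.8
```

```bash
python3 -m crank '[{"offset":[-0.0007,0.008,0],"spin":0},{"offset":[-0.0014,0.016,0],"spin":0},{"offset":[-0.0021,0.024,0],"spin":0},{"offset":[-0.0028,0.032,0],"spin":0},{"offset":[-0.0036,0.04,0],"spin":0},{"offset":[-0.0043,0.048,0],"spin":0},{"offset":[-0.005,0.056,0],"spin":0},{"offset":[-0.0057,0.064,0],"spin":0}]' 0 55
python3 -c "
from h import *
c=shot('wrist');st();parts(c,'nut0',68)"
```

```text
clock: 41.97
eef_pos: [598.9, -89.8, 80.7]
eef_rot: [-3.136, -0.017, 0.089]
wrist_force: [0.9, -0.7, -4.3]
finger_gap: 13.7
t 42.02 p [598.8 -88.5  80.7] rpy [-3.136 -0.016  0.09 ] F [-0.2  1.  -2.7] gap 13.4
nut0
   0.88 [625.3, -52.8] rect [624.9, -52.3] [26.3, 26.5] ang 158.7 px [300.0, 267.0]
   0.84 [580.9, -56.1] rect [580.7, -55.8] [16.6, 18.2] ang 125.1 px [303.0, 374.0]
   0.8 [584.7, -34.7] rect [585.1, -34.8] [26.3, 29.7] ang 131.1 px [251.0, 361.0]
```

```bash
python3 -m crank '[{"offset":[-0.0007,0.008,0],"spin":0},{"offset":[-0.0014,0.016,0],"spin":0},{"offset":[-0.0021,0.024,0],"spin":0},{"offset":[-0.0028,0.032,0],"spin":0},{"offset":[-0.0036,0.04,0],"spin":0},{"offset":[-0.0043,0.048,0],"spin":0},{"offset":[-0.005,0.056,0],"spin":0},{"offset":[-0.0057,0.064,0],"spin":0}]' 0 55
python3 -c "
from h import *
c=shot('wrist');st();parts(c,'nut0',68);save(c,'w12.png',k=1.3)"
```

```text
clock: 42.73
eef_pos: [593.2, -24.5, 80.7]
eef_rot: [-3.136, -0.016, 0.09]
wrist_force: [0.3, -1.4, -3.3]
finger_gap: 13.7
t 42.78 p [593.  -23.2  80.7] rpy [-3.136 -0.016  0.091] F [-0.8  1.  -3.7] gap 13.7
nut0
   0.91 [592.0, 9.8] rect [591.6, 10.7] [28.6, 26.5] ang 161.8 px [304.0, 335.0]
   0.73 [619.3, 12.6] rect [618.7, 13.4] [27.0, 26.9] ang 158.7 px [300.0, 268.0]
   0.59 [621.1, -20.2] rect [592.4, -23.8] [207.8, 337.2] ang 94.5 px [385.0, 263.0]
   0.56 [573.1, 9.8] rect [574.6, 10.2] [13.2, 22.1] ang 111.4 px [302.0, 379.0]
```

View pics/w12.png

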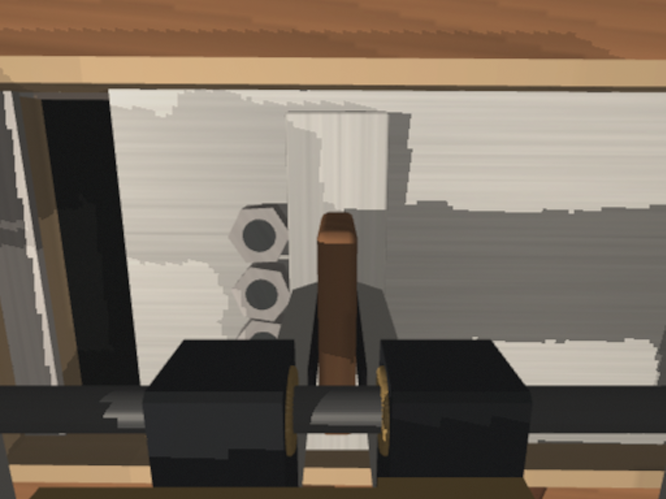

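Three nuts show in a row against the bar at (260,235)–(262,335). The open gap is at x≈75–125, and I'll sweep on more slowly.

```bash
python3 -m crank '[{"offset":[-0.0005,0.006,0],"spin":0},{"offset":[-0.0011,0.012,0],"spin":0},{"offset":[-0.0016,0.018,0],"spin":0},{"offset":[-0.0021,0.024,0],"spin":0},{"offset":[-0.0027,0.03,0],"spin":0},{"offset":[-0.0032,0.036,0],"spin":0},{"offset":[-0.0037,0.042,0],"spin":0},{"offset":[-0.0043,0.048,0],"spin":0}]' 0 55
python3 -m crank '[{"offset":[-0.0004,0.005,0],"spin":0},{"offset":[-0.0009,0.01,0],"spin":0},{"offset":[-0.0013,0.015,0],"spin":0},{"offset":[-0.0018,0.02,0],"spin":0},{"offset":[-0.0022,0.025,0],"spin":0},{"offset":[-0.0027,0.03,0],"spin":0},{"offset":[-0.0031,0.035,0],"spin":0},{"offset":[-0.0036,0.04,0],"spin":0}]' 0 55
python3 -c "
from h import *
c=shot('wrist');c=shot('wrist');st();parts(c,'nut0',68);save(c,'w13.png',k=1.3)"
```

```text
clock: 43.5
eef_pos: [588.7, 24.6, 80.7]
eef_rot: [-3.136, -0.016, 0.091]
wrist_force: [0.2, -1.6, -4.1]
finger_gap: 13.9
clock: 44.17
eef_pos: [585.0, 65.3, 80.6]
eef_rot: [-3.136, -0.016, 0.091]
wrist_force: [0.3, -0.7, -4.4]
finger_gap: 13.3
t 44.27 p [585.   65.5  80.7] rpy [-3.136 -0.016  0.092] F [ 0.1 -0.7 -3.4] gap 13.8
nut0
   0.82 [621.6, 93.4] rect [621.4, 93.6] [19.2, 4.0] ang 6.0 px [327.0, 243.0]
   0.65 [580.9, 90.9] rect [579.3, 90.6] [20.0, 4.8] ang 177.7 px [327.0, 344.0]
   0.59 [600.3, 91.6] rect [600.3, 91.7] [20.9, 4.2] ang 5.0 px [328.0, 297.0]
```

View pics/w13.png

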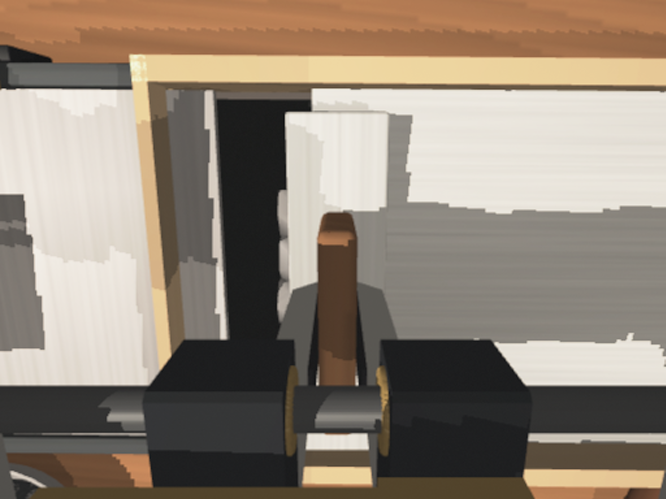

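The nuts have dropped, with their edges showing at (283,210–300) below the bar's leading edge. I'll back off and look into the opening.

```bash
python3 -m crank '[{"offset":[0.0004,-0.005,0],"spin":0},{"offset":[0.001,-0.015,0],"spin":0},{"offset":[0.002,-0.025,0.005],"spin":0},{"offset":[0.003,-0.035,0.02],"spin":0},{"offset":[0.004,-0.045,0.04],"spin":0},{"offset":[0.005,-0.06,0.06],"spin":0},{"offset":[0.0065,-0.075,0.08],"spin":0},{"offset":[0.0065,-0.075,0.1],"spin":0}]' 0 55
python3 -m crank '[{"offset":[-0.02,0,0.02],"spin":0},{"offset":[-0.04,0,0.05],"spin":0},{"offset":[-0.07,0,0.08],"spin":0},{"offset":[-0.08,0,0.1],"spin":0},{"offset":[-0.08,0,0.12],"spin":0},{"offset":[-0.08,0,0.12],"spin":0},{"offset":[-0.08,0,0.12],"spin":0},{"offset":[-0.08,0,0.12],"spin":0}]' 0 55
python3 -c "
from h import *
c=shot('wrist');st();parts(c,'nut0',18);parts(c,'nut0',68);gate(c,668,228);save(c,'w14.png',k=1.5)" | grep -v 'B    0'
```

```text
clock: 44.98
eef_pos: [591.6, -13.5, 182.1]
eef_rot: [-3.136, -0.017, 0.089]
wrist_force: [1.1, 0.7, -3.6]
finger_gap: 14.1
clock: 45.65
eef_pos: [511.4, -14.1, 300.6]
eef_rot: [-3.136, -0.015, 0.089]
wrist_force: [0.4, -0.5, -4.1]
finger_gap: 13.6
t 45.7 p [511.4 -13.9 300.3] rpy [-3.136 -0.014  0.089] F [-0.2 -0.3 -3.6] gap 13.5
nut0
   0.8 [586.6, 93.1] rect [586.9, 93.4] [24.4, 16.1] ang 5.7 px [278.0, 145.0]
   0.69 [508.5, 87.4] rect [509.0, 87.6] [25.5, 16.7] ang 178.6 px [281.0, 233.0]
   0.65 [614.1, 95.2] rect [614.0, 95.1] [24.9, 14.7] ang 6.7 px [276.0, 113.0]
   0.64 [535.2, 89.0] rect [535.1, 89.3] [24.8, 15.1] ang 2.0 px [280.0, 204.0]
nut0
   0.8 [585.9, 82.0] rect [586.2, 82.3] [21.7, 14.4] ang 5.7 px [278.0, 145.0]
   0.69 [516.3, 77.0] rect [516.7, 77.1] [22.7, 14.9] ang 178.6 px [281.0, 233.0]
   0.65 [610.4, 83.9] rect [610.4, 83.9] [22.2, 13.1] ang 6.7 px [276.0, 113.0]
   0.64 [540.2, 78.4] rect [540.0, 78.7] [22.1, 13.4] ang 2.0 px [280.0, 204.0]
```

The picture quota is used up (16), so I go on with numbers. Four nuts in the pan were detected, spaced 26 mm apart at y≈93 with a nut-sized gap at x≈561. I'll look from the gate side to confirm the fifth and the gate setting.

```bash
python3 -m crank '[{"offset":[0,0.03,0],"spin":0},{"offset":[0,0.06,0],"spin":0},{"offset":[0,0.09,0],"spin":0},{"offset":[0,0.12,0],"spin":0},{"offset":[0,0.15,0],"spin":0},{"offset":[0,0.18,0],"spin":0},{"offset":[0,0.2,0],"spin":0},{"offset":[0,0.2,0],"spin":0}]' 0 55
python3 -c "
from h import *
c=shot('wrist');c=shot('wrist');st();parts(c,'nut0',18)
im=c['pixels']
for x in range(500,640,6):
    u,v=px(c,(x,96-(600-x)*.089,18)).astype(int); print(x,u,v,im[v,u-3:u+4].mean(0).astype(int))
gate(c,668,228)
for n in('side','top'):
    c=shot(n);parts(c,'nut0',18)" | grep -v 'B    0'
```

```text
clock: 46.47
eef_pos: [511.0, 189.5, 299.1]
eef_rot: [-3.136, -0.012, 0.092]
wrist_force: [0.0, -0.7, -3.5]
finger_gap: 13.7
t 46.57 p [511.3 186.7 299.5] rpy [-3.136 -0.012  0.09 ] F [ 0.1 -0.1 -3.2] gap 13.6
nut0
   0.71 [587.8, 91.9] rect [588.1, 91.6] [23.6, 17.3] ang 1.3 px [506.0, 164.0]
   0.6 [510.1, 87.5] rect [509.3, 87.0] [27.1, 18.0] ang 6.8 px [498.0, 250.0]
   0.5 [613.8, 94.3] rect [613.6, 94.1] [25.2, 19.7] ang 1.9 px [508.0, 133.0]
   0.41 [686.3, 228.3] rect [686.2, 228.5] [6.9, 17.6] ang 95.4 px [362.0, 28.0]
500 331 174 [162 154 145]
506 331 169 [178 169 160]
512 331 165 [181 172 162]
518 332 161 [118 112 107]
524 332 156 [142 136 128]
530 332 152 [155 148 139]
536 332 148 [161 153 144]
542 333 143 [150 143 135]
548 333 139 [88 84 80]
554 333 134 [159 151 142]
560 333 130 [160 152 143]
566 334 125 [171 162 153]
572 334 121 [119 113 108]
578 334 116 [133 127 120]
584 334 112 [140 134 126]
590 335 107 [159 151 143]
596 335 102 [151 144 136]
602 335 98 [109 104  99]
608 335 93 [121 116 110]
614 336 88 [155 148 140]
620 336 83 [155 147 139]
626 336 78 [28 28 28]
632 336 74 [28 28 28]
638 337 69 [28 28 28]
4 W    0 0.00 B  100 228.78
5 W    0 0.00 B  130 235.45
6 W    0 0.00 B  130 238.25
7 W    0 0.00 B  138 242.84
8 W    0 0.00 B  133 245.89
9 W    0 0.00 B  134 247.72
10 W    0 0.00 B   89 247.21
11 W    0 0.00 B   34 241.06
12 W    0 0.00 B   19 239.00
13 W    0 0.00 B    9 239.22
14 W    0 0.00 B   14 232.29
15 W    0 0.00 B   31 232.55
16 W  165 240.03 B    4 227.50
22 W    0 0.00 B   39 240.08
23 W   19 211.47 B   68 240.15
24 W  278 233.37 B   67 240.16
25 W  274 235.00 B   68 240.15
26 W  423 236.13 B   68 240.15
27 W  511 236.58 B   69 240.13
28 W  537 236.00 B   70 240.16
29 W  499 236.04 B   69 240.16
30 W  484 236.26 B   69 240.16
31 W   56 258.21 B   69 240.13
32 W    0 0.00 B   51 240.16
nut0
   0.21 [595.6, 186.5] rect [599.2, 185.2] [188.6, 128.4] ang 6.2 px [292.0, 342.0]
nut0
```

The brightness profile shows five nut segments side by side over 496–626 mm (5 × 26 mm). Seen from both sides their tops are at about z≈18, so they lie flat in the pan. The gate pointer still matches the line (240.15 vs 240.0). Next I return the straightedge.

```bash
python3 -m crank '[{"offset":[0,-0.025,0],"spin":0},{"offset":[0,-0.06,0],"spin":0},{"offset":[0,-0.095,0],"spin":0},{"offset":[0,-0.13,0],"spin":0},{"offset":[-0.005,-0.165,0],"spin":0},{"offset":[-0.01,-0.2,0],"spin":0},{"offset":[-0.015,-0.235,0],"spin":0},{"offset":[-0.015,-0.27,0],"spin":0}]' 0 55
python3 -m crank '[{"offset":[0,-0.035,0],"spin":0},{"offset":[0,-0.07,0],"spin":2},{"offset":[0,-0.105,0],"spin":4},{"offset":[-0.005,-0.14,-0.01],"spin":6.7},{"offset":[-0.01,-0.175,-0.03],"spin":6.7},{"offset":[-0.015,-0.21,-0.05],"spin":6.7},{"offset":[-0.015,-0.245,-0.08],"spin":6.7},{"offset":[-0.015,-0.28,-0.11],"spin":6.7}]' 0 55
python3 -m crank '[{"offset":[0,0,0],"spin":0},{"offset":[0,0,0],"spin":0},{"offset":[0,0,0],"spin":0},{"offset":[0,0,0],"spin":0},{"offset":[0,0,0],"spin":0},{"offset":[0,0,0],"spin":0},{"offset":[0,0,0],"spin":0},{"offset":[0,0,0],"spin":0}]' 0 55
```

```text
clock: 47.48
eef_pos: [495.6, -86.6, 300.9]
eef_rot: [-3.136, -0.015, 0.087]
wrist_force: [0.2, -0.3, -4.2]
finger_gap: 13.5
clock: 48.15
eef_pos: [479.7, -362.3, 196.0]
eef_rot: [-3.137, -0.015, 0.203]
wrist_force: [1.1, -0.3, -3.9]
finger_gap: 13.6
clock: 48.82
eef_pos: [479.9, -362.0, 196.5]
eef_rot: [-3.138, -0.016, 0.203]
wrist_force: [0.9, -0.3, -4.0]
finger_gap: 13.7
```

```bash
python3 -m crank '[{"offset":[0,-0.008,0],"spin":0.2},{"offset":[0,-0.0163,-0.02],"spin":0.2},{"offset":[0,-0.0163,-0.05],"spin":0.2},{"offset":[0,-0.0163,-0.08],"spin":0.2},{"offset":[0,-0.0163,-0.1],"spin":0.2},{"offset":[0,-0.0163,-0.12],"spin":0.2},{"offset":[0,-0.0163,-0.13],"spin":0.2},{"offset":[0,-0.0163,-0.13],"spin":0.2}]' 0 55
python3 -m crank '[{"offset":[0,0,0],"spin":0},{"offset":[0,0,0],"spin":0},{"offset":[0,0,0],"spin":0},{"offset":[0,0,0],"spin":0},{"offset":[0,0,0],"spin":0},{"offset":[0,0,0],"spin":0},{"offset":[0,0,0],"spin":0},{"offset":[0,0,0],"spin":0}]' 0 55
python3 -c "
from h import *
c=shot('wrist');st();parts(c,'sweep',57);parts(c,'pad',3)"
```

```text
clock: 49.48
eef_pos: [479.1, -377.9, 64.3]
eef_rot: [-3.135, -0.014, 0.207]
wrist_force: [-0.4, 0.9, -3.6]
finger_gap: 13.5
clock: 50.15
eef_pos: [479.1, -377.9, 64.4]
eef_rot: [-3.135, -0.014, 0.207]
wrist_force: [0.2, 0.5, -3.8]
finger_gap: 14.0
t 50.2 p [ 479.1 -377.9   64.4] rpy [-3.135 -0.014  0.207] F [ 0.  -0.1 -3.2] gap 14.0
sweep
   0.68 [507.4, -372.1] rect [480.1, -377.9] [160.8, 43.5] ang 12.2 px [389.0, 268.0]
pad
   0.88 [528.1, -369.8] rect [505.8, -372.7] [135.8, 71.8] ang 15.1 px [394.0, 202.0]
```

```bash
python3 -m crank '[{"offset":[0,0,-0.01],"spin":0},{"offset":[0,0,-0.02],"spin":0},{"offset":[0,0,-0.028],"spin":0},{"offset":[0,0,-0.033],"spin":0},{"offset":[0,0,-0.036],"spin":0},{"offset":[0,0,-0.0375],"spin":0},{"offset":[0,0,-0.0375],"spin":0},{"offset":[0,0,-0.0375],"spin":0}]' 0 55
python3 -m crank '[{"offset":[0,0,0],"spin":0},{"offset":[0,0,0],"spin":0},{"offset":[0,0,0],"spin":0},{"offset":[0,0,0],"spin":0},{"offset":[0,0,0],"spin":0},{"offset":[0,0,0],"spin":0},{"offset":[0,0,0],"spin":0},{"offset":[0,0,0],"spin":0}]' 0.4 40
python3 -m crank '[{"offset":[0,0,0.02],"spin":0},{"offset":[0,0,0.05],"spin":0},{"offset":[0,0,0.08],"spin":0},{"offset":[-0.01,0,0.12],"spin":0},{"offset":[-0.03,0,0.15],"spin":0},{"offset":[-0.05,0,0.18],"spin":0},{"offset":[-0.07,0,0.22],"spin":0},{"offset":[-0.09,0,0.25],"spin":0}]' 0.4 40
python3 -m crank '[{"offset":[0,0,0.02],"spin":0},{"offset":[0,0,0.025],"spin":0},{"offset":[0,0,0.025],"spin":0},{"offset":[0,0,0.025],"spin":0},{"offset":[0,0,0.025],"spin":0},{"offset":[0,0,0.025],"spin":0},{"offset":[0,0,0.025],"spin":0},{"offset":[0,0,0.025],"spin":0}]' 0.4 40
python3 -c "
from h import *
c=shot('wrist');st()
for nm,z in (('sweep',17),('pad',3)):
    d=manip.masks_of(c,nm)[0]; v,u=np.nonzero(d['mask'])
    r=cv2.minAreaRect(np.array([ray(c,(a,b),z)[:2] for a,b in zip(u,v)],np.float32)); print(nm,np.round(r[0],1),np.round(r[1],1),round(r[2],2))"
```

```text
clock: 50.97
eef_pos: [479.2, -378.0, 27.0]
eef_rot: [-3.135, -0.014, 0.206]
wrist_force: [-1.5, 1.0, -2.3]
finger_gap: 13.7
clock: 51.63
eef_pos: [479.2, -378.0, 26.9]
eef_rot: [-3.135, -0.014, 0.207]
wrist_force: [-1.2, -0.4, -0.3]
finger_gap: 38.0
clock: 52.3
eef_pos: [388.3, -377.7, 279.0]
eef_rot: [-3.136, -0.014, 0.207]
wrist_force: [-0.1, -0.6, 0.5]
finger_gap: 37.5
clock: 52.97
eef_pos: [388.4, -377.6, 303.3]
eef_rot: [-3.135, -0.014, 0.207]
wrist_force: [-0.1, -0.2, 0.1]
finger_gap: 37.7
t 53.02 p [ 388.4 -377.6  303.5] rpy [-3.135 -0.014  0.207] F [ 1.1  0.5 -0.2] gap 37.4
sweep [ 478.8 -378.5] [161.7  43.2] 11.88
pad [ 479.5 -378.4] [190.5  73.8] 11.44
```

The straightedge is on its pad: centres within 1 mm, angles 11.9° and 11.4°. Now back to the gate.

```bash
python3 -m crank '[{"offset":[0.01,0.03,0],"spin":0},{"offset":[0.02,0.065,0],"spin":0},{"offset":[0.03,0.1,0],"spin":-2},{"offset":[0.04,0.135,0],"spin":-4},{"offset":[0.05,0.17,0],"spin":-6.8},{"offset":[0.06,0.205,0],"spin":-6.8},{"offset":[0.07,0.24,0],"spin":-6.8},{"offset":[0.08,0.275,0],"spin":-6.8}]' 0.4 40
python3 -m crank '[{"offset":[0.01,0.035,0],"spin":0},{"offset":[0.02,0.07,0],"spin":0},{"offset":[0.03,0.105,0],"spin":0},{"offset":[0.04,0.14,0],"spin":0},{"offset":[0.05,0.175,0],"spin":0},{"offset":[0.06,0.21,0],"spin":0},{"offset":[0.07,0.245,-0.01],"spin":0},{"offset":[0.08,0.28,-0.03],"spin":0}]' 0.4 40
python3 -m crank '[{"offset":[0.01,0.03,-0.02],"spin":0},{"offset":[0.022,0.07,-0.05],"spin":0},{"offset":[0.022,0.072,-0.08],"spin":0},{"offset":[0.022,0.072,-0.1],"spin":0},{"offset":[0.022,0.072,-0.1],"spin":0},{"offset":[0.022,0.072,-0.1],"spin":0},{"offset":[0.022,0.072,-0.1],"spin":0},{"offset":[0.022,0.072,-0.1],"spin":0}]' 0.4 40
python3 -c "
from h import *
c=shot('wrist');st();gate(c,668,228)"| grep -v 'B    0'
```

```text
clock: 53.78
eef_pos: [468.5, -100.9, 304.0]
eef_rot: [-3.136, -0.015, 0.088]
wrist_force: [0.4, -0.3, 0.5]
finger_gap: 37.7
clock: 54.45
eef_pos: [549.3, 181.2, 275.7]
eef_rot: [-3.135, -0.019, 0.088]
wrist_force: [0.7, -0.6, 0.9]
finger_gap: 37.7
clock: 55.12
eef_pos: [572.1, 253.0, 178.1]
eef_rot: [-3.134, -0.022, 0.087]
wrist_force: [0.2, -0.5, -0.1]
finger_gap: 37.5
t 55.17 p [572.  253.  177.8] rpy [-3.134 -0.022  0.088] F [ 0.2 -0.9 -0.5] gap 37.5
59 W    0 0.00 B   51 286.75
60 W    0 0.00 B    3 286.00
74 W    9 297.67 B   90 302.68
75 W  361 295.64 B  104 302.67
76 W  437 297.80 B  103 302.69
77 W  461 297.46 B  104 302.67
78 W  553 297.85 B  101 302.63
79 W  665 298.68 B   98 302.59
80 W  697 298.81 B  100 302.53
81 W  673 298.31 B  107 302.45
82 W  619 298.45 B  108 302.44
83 W  592 298.50 B  109 302.43
84 W  611 298.26 B  112 302.38
85 W  255 302.90 B  116 302.34
86 W    0 0.00 B  114 302.32
87 W 2214 291.12 B  113 302.27
```

Over the gate bar. Descend, grip, and push shut.

```bash
python3 -m crank '[{"offset":[0,0,-0.03],"spin":0},{"offset":[0,0,-0.06],"spin":0},{"offset":[0,0,-0.085],"spin":0},{"offset":[0,0,-0.1],"spin":0},{"offset":[0,0,-0.109],"spin":0},{"offset":[0,0,-0.109],"spin":0},{"offset":[0,0,-0.109],"spin":0},{"offset":[0,0,-0.109],"spin":0}]' 0.4 40
python3 -m crank '[{"offset":[0,0,0],"spin":0},{"offset":[0,0,0],"spin":0},{"offset":[0,0,0],"spin":0},{"offset":[0,0,0],"spin":0},{"offset":[0,0,0],"spin":0},{"offset":[0,0,0],"spin":0},{"offset":[0,0,0],"spin":0},{"offset":[0,0,0],"spin":0}]' 0 50
python3 -m crank '[{"offset":[0.0006,-0.007,0],"spin":0},{"offset":[0.0012,-0.014,0],"spin":0},{"offset":[0.0018,-0.021,0],"spin":0},{"offset":[0.0024,-0.028,0],"spin":0},{"offset":[0.003,-0.034,0],"spin":0},{"offset":[0.0036,-0.04,0],"spin":0},{"offset":[0.0036,-0.04,0],"spin":0},{"offset":[0.0036,-0.04,0],"spin":0}]' 0 50
python3 -m crank '[{"offset":[0,-0.001,0],"spin":0},{"offset":[0.0001,-0.002,0],"spin":0},{"offset":[0.0002,-0.003,0],"spin":0},{"offset":[0.0003,-0.004,0],"spin":0},{"offset":[0.0004,-0.0045,0],"spin":0},{"offset":[0.0004,-0.005,0],"spin":0},{"offset":[0.0004,-0.005,0],"spin":0},{"offset":[0.0004,-0.005,0],"spin":0}]' 0 50
```

```text
clock: 55.83
eef_pos: [572.8, 253.2, 70.7]
eef_rot: [-3.134, -0.024, 0.087]
wrist_force: [-0.3, 0.6, 0.0]
finger_gap: 37.6
clock: 56.5
eef_pos: [573.0, 253.0, 71.0]
eef_rot: [-3.134, -0.025, 0.087]
wrist_force: [-1.0, -2.4, 5.2]
finger_gap: 12.1
clock: 57.17
eef_pos: [576.3, 213.2, 71.0]
eef_rot: [-3.134, -0.024, 0.087]
wrist_force: [-2.8, 1.5, 3.1]
finger_gap: 11.9
clock: 57.83
eef_pos: [576.7, 209.4, 71.0]
eef_rot: [-3.132, -0.024, 0.088]
wrist_force: [-1.6, 8.1, 2.0]
finger_gap: 11.9
```

```bash
python3 -m crank '[{"offset":[0,-0.001,0],"spin":0},{"offset":[0,-0.002,0],"spin":0},{"offset":[0,-0.003,0],"spin":0},{"offset":[0,-0.003,0],"spin":0},{"offset":[0,-0.003,0],"spin":0},{"offset":[0,-0.003,0],"spin":0},{"offset":[0,-0.003,0],"spin":0},{"offset":[0,-0.003,0],"spin":0}]' 0 50
```

```text
clock: 58.5
eef_pos: [576.8, 208.1, 71.0]
eef_rot: [-3.13, -0.026, 0.088]
wrist_force: [0.9, 12.5, -0.4]
finger_gap: 11.9
```

```bash
python3 -m crank '[{"offset":[0,-0.001,0],"spin":0},{"offset":[0,-0.002,0],"spin":0},{"offset":[0,-0.003,0],"spin":0},{"offset":[0,-0.004,0],"spin":0},{"offset":[0,-0.005,0],"spin":0},{"offset":[0,-0.005,0],"spin":0},{"offset":[0,-0.005,0],"spin":0},{"offset":[0,-0.005,0],"spin":0}]' 0 50
```

```text
clock: 59.17
eef_pos: [576.8, 208.0, 71.1]
eef_rot: [-3.123, -0.028, 0.09]
wrist_force: [2.8, 35.0, -6.0]
finger_gap: 11.6
```

It's at the hard stop: 35 N and no further motion. Release, rise and run the final checks.

```bash
python3 -m crank '[{"offset":[0,0,0],"spin":0},{"offset":[0,0,0],"spin":0},{"offset":[0,0,0],"spin":0},{"offset":[0,0,0],"spin":0},{"offset":[0,0,0.0],"spin":0},{"offset":[0,0,0.02],"spin":0},{"offset":[0,0,0.05],"spin":0},{"offset":[0,0,0.08],"spin":0}]' 0.4 40
python3 -m crank '[{"offset":[-0.01,-0.01,0.03],"spin":0},{"offset":[-0.03,-0.02,0.06],"spin":0},{"offset":[-0.05,-0.03,0.09],"spin":0},{"offset":[-0.07,-0.04,0.12],"spin":0},{"offset":[-0.09,-0.05,0.14],"spin":0},{"offset":[-0.09,-0.05,0.15],"spin":0},{"offset":[-0.09,-0.05,0.15],"spin":0},{"offset":[-0.09,-0.05,0.15],"spin":0}]' 0.4 40
python3 -c "
from h import *
c=shot('wrist');c=shot('wrist');st();
parts(c,'nut0',68);parts(c,'bolt0',12);parts(c,'dish',30)
# pull bar top
O=ray(c,(256,192),95)
u0,v0=px(c,(574.7,209.5,95)); print('bar',u0,v0)
row=c['pixels'][int(v0),int(u0)-30:int(u0)+45].mean(1).astype(int);print(int(u0)-30,row.tolist())
for u in range(int(u0)-30,int(u0)+45,5):print(u,ray(c,(u,v0),95)[1].round(1),end='; ')
print();gate(c,670,182)
c=shot('top');parts(c,'sweep',17);parts(c,'nut0',68)"| grep -v 'B    0'
```

```text
clock: 59.83
eef_pos: [576.4, 207.4, 151.4]
eef_rot: [-3.124, -0.027, 0.089]
wrist_force: [0.6, 1.0, 0.7]
finger_gap: 37.9
clock: 60.5
eef_pos: [486.8, 157.4, 301.0]
eef_rot: [-3.124, -0.027, 0.089]
wrist_force: [-0.4, 0.4, -0.8]
finger_gap: 37.5
t 60.6 p [486.6 157.5 299.7] rpy [-3.124 -0.024  0.089] F [-1.1  0.7 -0.9] gap 37.8
nut0
bolt0
   0.82 [380.4, 291.1] rect [379.9, 290.6] [19.2, 57.0] ang 177.2 px [249.0, 336.0]
   0.8 [386.2, 253.1] rect [384.6, 254.8] [21.1, 56.0] ang 173.1 px [288.0, 334.0]
   0.52 [385.6, 271.6] rect [385.6, 271.4] [17.6, 55.1] ang 175.2 px [269.0, 333.0]
dish
   0.96 [388.7, 277.7] rect [389.3, 276.2] [85.1, 106.9] ang 151.6 px [258.0, 335.0]
   0.51 [205.7, 214.6] rect [204.9, 216.4] [20.0, 40.6] ang 146.2 px [313.0, 510.0]
bar 222.71461597602894 88.9488665681007
192 [88, 112, 111, 111, 111, 110, 110, 111, 111, 110, 110, 110, 110, 109, 109, 109, 109, 110, 109, 109, 108, 109, 108, 119, 160, 185, 181, 145, 91, 94, 92, 91, 93, 92, 92, 90, 81, 61, 48, 46, 56, 96, 119, 121, 123, 124, 124, 121, 118, 119, 122, 123, 123, 122, 123, 124, 123, 123, 121, 122, 123, 124, 124, 124, 123, 120, 122, 179, 217, 216, 215, 201, 181, 183, 186]
192 243.4; 197 237.9; 202 232.4; 207 226.8; 212 221.3; 217 215.8; 222 210.3; 227 204.8; 232 199.3; 237 193.8; 242 188.3; 247 182.8; 252 177.3; 257 171.8; 262 166.3; 
sweep
   0.92 [479.4, -375.7] rect [480.0, -375.7] [163.1, 47.3] ang 11.7 px [565.0, 292.0]
   0.44 [607.7, -47.0] rect [597.0, 43.2] [225.6, 546.2] ang 92.2 px [425.0, 237.0]
nut0
```

```bash
python3 -c "
from h import *
print(manip.sign_off())"
```

```text
the job is handed in; nothing more can be done
None
```

The job is done in the order asked and handed in at about 61 s of the 210 s allowed.

- **Bolts:** all three are in the dish farther from the base. The last look shows them lying side by side inside it. My first grasp closed about 10 mm too high on a bolt; nothing moved, and I re-measured and gripped it properly.
- **Gate at the line:** the first pull stopped about 1 mm short, so I nudged it. The pointer was then within about 0.2 mm of the line, and it was still level after the sweep.
- **Nuts:** five nuts went over the edge in one continuous sweep. The detector confirmed only four in the pan; the fifth shows in a brightness profile as five nut-width segments side by side. No nut is left in the tray.
- **Gate shut:** pushed until it met a hard stop at 35 N with no further motion. The pull bar stopped at y ≈ 208.0–208.5, about 1–1.5 mm further in than my first estimate of its shut position, 209.5.
- **Straightedge:** back on its pad, centres within 1 mm and the angles 11.9° against 11.4°.

The picture quota ran out after the sweep, so every check from there on was numeric and I did not view the final scene. I did not separately check the other things on the bench; the arm stayed clear of them and I saw no unexpected contact forces.

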